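Set the stop screw of a bolt gauge to its setting block

TASK

Set the height stop of the green bolt gauge to the setting block that stands under its screw: take the orange square-drive key from its wooden holder, turn the stop screw clockwise with it until the sprung brass foot bears lightly on the block (never screw it down hard), and stand the key back in its holder hole. Then draw the block by its blue handle straight out along the channel, so that it drags under the foot, and leave it standing in the channel, clear of the foot. Turn the screw only with the key, and leave the bolts and other things round about where they are.

Things in the scene. Friction and masses are not known exactly. Their poses are not given: they have to be found in the camera images.
- gauge: bolt-height gauge, fixed: dark steel base 215x56 mm, 12 mm thick; green C-frame 106 mm high, its column at the back (+x), its arm carrying the stop screw at x = +92 mm. Origin on the counter, below the middle of the block's handle as it starts; z up; the channel runs along x between two rails 8 mm high, 27 mm apart; its open end is at -x, the base's end at x = -50 mm
- socket (a point): mouth of the stop screw's square socket (11.5 mm wide, 13 mm deep, chamfered) in its 22 mm square steel head, about 130 mm above the counter; x and y lie along the socket's sides and turn with the screw; z up, on its axis. Clockwise from above drives the screw down, 12 mm a turn. Its thread is stiff (about 0.05 N m): it stays where it is left and carries a light push
- stop_screw: the stop screw with all it carries; origin on its axis, under its square head; it turns and goes down with the screw. At its lower end sits a sprung brass foot, 22 mm across, at the start 1 to 7 mm above the block. Once on the block it yields from 3 N on, 12 N more per mm, and the torque to turn the screw rises by 3 to 7 mN m per N. 4 to 12 N is a light drag, over 20 N too hard
- block: adjustable steel setting block, about 0.3 kg, loose in the channel: measuring end 34 mm (x) by 25.5 mm (y), under the foot at the start, its sliding head clamped at the day's height, 44.5 to 49.5 mm; low tail, 14 mm high; upright handle. Origin under the middle of the measuring end, on the channel floor (12 mm above the counter); z up, x along the channel away from the handle
- block_handle (a point): middle of the block's upright blue handle, to be gripped from above: 20 mm (x) by 18 mm (y), its top 18 mm above this point, the rails' tops 26 mm below it; it lies 92 mm from the block's origin toward -x; axes as the block's
- key_grip (a point): middle of the orange and black handle of the square-drive key: handle 20x20 mm, 60 mm long; x and y lie along its flat sides and along those of the drive. The 10 mm square drive points down, its tapered tip 109 mm below this point; the key is 139 mm long and weighs 90 g
- key_tip (a point): end of the key's square drive, on its axis; z points up to the handle
- holder_hole (a point): mouth of the square hole (11.5 mm wide, 28 mm deep, chamfered) in the middle of the wooden holder, a fixed block 46x64 mm, 34 mm high; the key stands in it at the start; x and y lie along the hole's sides, z up
- counter_mid (a point): small round white tally counter, 55x73x29 mm; leave alone
- cutter_mid (a point): yellow box cutter, 154 mm long, lying; leave alone
- bolt_a_mid (a point): bolt with washers, standing on its head, 47 mm high; leave alone
- bolt_b_mid (a point): bolt standing on its head, 47 mm high; leave alone
- bolt_c_mid (a point): bolt with washers, standing on its head, 47 mm high; leave alone
- pitcher_brown: tall brown pitcher, fixed, 116 mm wide, 209 mm high, between the gauge and the holder: go over it or round it; origin near its foot's centre
- coffee_maker: red coffee maker, fixed, about 230x270 mm, 266 mm high, at the right; origin near the centre of its underside
Things that resemble listed ones, but are neither listed nor needed, are in the scene too. Of the things that look like the part that bears key_grip, the smaller one is meant.

How it is judged:
By the outcome, as a careful person would: the job done as asked, in the order asked, and still so for the second after the job is handed in, with the robot touching nothing.
It also fails if it takes over 69 s, if anything falls off the work surface, if the arm or the gripper's body presses on something with over 40 N, if the wrist force passes 120 N, or if a joint passes its speed limit or range.

ROBOT

A 6-joint arm with a two-finger parallel gripper is mounted at the origin on a cart in front of the work surface, level with it; the furniture and walls round the work are solid. World frame = base frame: x ahead of the robot, y to its left, z up, the work surface at z = 0. Lengths are in m, angles in rad, forces in N, time in s.
With the tool pointing down it reaches from about 0.35 to 0.975 m from the base axis. Payload 4.9 kg.
Tool frame: the origin (TCP) lies at the very end of the fingers, on their centre line; the grasp point (between the pads) lies 19 mm behind it; x points along the fingers, z is the direction in which the jaws open and shut, and the axes are right-handed (so a half turn about x gives the same grasp; the last joint's range is limited). The gripper opens to 85 mm and grips with 20 to 120 N. Pads are 22 mm wide; open, the fingers measure 114 mm over their backs; the gripper's body (76 mm by 85 mm) begins 54 mm behind the grasp point. The pads swing forward as they close: fully open they stand 13 mm farther back than shut.
Start: joints at [-1.29, 0.053, 1.613, -0, 1.476, -0.119], TCP at [0.243, -0.576, 0.231] pointing down, gripper open.
Joint ranges: [-3.01, 3.01], [-1.01, 2.22], [0.06, 2.58], [-1.02, 4.17], [0.09, 2.62], [-3.14, 3.14]. Speed limits (rad/s): [2.57, 2.57, 3.14, 3.14, 3.14, 3.14].

INTERFACE

Orientations are given as a unit quaternion [w, x, y, z].
In Python, from plant import manip, vision, job gives the robot as it stands.
- The arm moves only by the tool servo_tool, never from a script. Its arguments are lists of equal length, an entry for each row: "twist": the turn, a rotation vector about the world's x, y, z in rad, a list of three; "xyz": the shift along the world's x, y, z in cm, a list of three; "fingers": the opening, from 0 (shut) to 1 (fully open). In form: {"twist": [[wx, wy, wz], ...], "xyz": [[x, y, z], ...], "fingers": [fingers, ...]}. A call has 1 to 8 rows; each row shifts and turns the commanded pose from where the row before left it; what a row does not reach is not made up. A row lasts 1/8 s, in which the tool goes at most 62.5 mm and 10.7 degrees, less where a joint would pass 70% of its speed; a pose out of reach is approached as far as the arm can. A call with a gripper value outside its range is refused whole. The fingers move at their own pace and stop on an object; the grip force is fixed at half the most. Time passes only in rows, so rows that do not move let the fingers close. It gives the time, the measured TCP pose, the force and the opening at its end, in the units of the state.
- manip.state(): the state, without advancing time (a new reading comes with each control period).
- vision.grab_frame(name): name is "scene" or "top"; returns the picture (420x560x3 uint8, red, green, blue); there is no depth.
- vision.get_calibration(name): a dict with "camera_matrix" (3x3 intrinsics, pixels), "origin" and "orientation" of the camera in the world. Camera axes: x right, y up, looking along -z (the intrinsics and any distortion apply to the point x, -y, -z); pixel columns grow to the right and rows downward; lengths in m; the calibration is good to about 2 mm. A picture is of the moment at which its call begins. get_calibration takes no time and is no camera call.
- job.job_done(): hands the job in, once; it reports no verdict.
Trained networks look in the newest picture that a camera, given by its name, has taken for a name from the list of things; names that differ only in an ending like _2 or _b are one class to them, and where a whole thing is asked for, a point or a joint stands for the part that bears it (a point fixed in the world has none). Each returns a list of dicts, best first, with "score" (0 to 1); they miss things now and then, are a little off and sometimes report something else, mostly with a low value. They report only what shows in the picture. A call takes as long as a camera call. They do not tell look-alikes from the thing itself.
- vision.spot_in(camera, label): "extent" ([centre column, centre row, width, height] in pixels, round what is visible of it).
The state is a dict: "time": time; "joint_pos": joint angles; "joint_vel": joint speeds; "joint_efforts": joint torques, N m; "tool_pos": TCP position; "tool_rot": TCP orientation; "contact_force": force on the tool from outside, world axes, zero at the start; "ft_torque": the same for the moment, N m; "gripper_width": opening from 0.0 (shut) to 1.0 (fully open).
Only numpy, scipy, OpenCV 4.12 (cv2) and the standard library are available. Lean on these libraries where they do the work, as an engineer would, in place of code of your own. Each camera call takes 0.05 s, during which the arm holds its last target.

## Working session

There is one attempt and no reset: what is moved stays moved. The work goes in short steps, Python scripts to look and compute and a tool call to move; the robot and the scene stay as the last step left them, time stands still between calls to the robot, and variables do not carry over. Pictures are saved under pics/ and viewed, and the job is handed in when it is done.

Besides the shell and the picture viewer there is one more tool, called after "Request:" as name(argument=value, ...) on one line, values as JSON. servo_tool: Moves the arm, as the interface text tells. Its arguments: {"type":"object","properties":{"twist":{"type":"array","items":{"type":"array","items":{"type":"number"}}},"xyz":{"type":"array","items":{"type":"array","items":{"type":"number"}}},"fingers":{"type":"array","items":{"type":"number"}}},"required":["twist","xyz","fingers"]}

```bash
ls -la; mkdir -p pics; python3 - <<'E'
from plant import manip, vision, job
import cv2
s=manip.state()
for k,v in s.items(): print(k,v)
for n in ("scene","top"):
    im=vision.grab_frame(n); cv2.imwrite(f"pics/{n}0.png",im[:,:,::-1])
    print(n,vision.get_calibration(n))
    for l in ("gauge","socket","stop_screw","block","block_handle","key_grip","key_tip","holder_hole","pitcher_brown","coffee_maker"):
        print(n,l,[(round(d["score"],2),[round(float(e),1) for e in d["extent"]]) for d in vision.spot_in(n,l)][:4])
print(manip.state()["time"])
E
```

```text
total 12
drwxr-xr-x  3 agent agent 4096 Dec  7 08:36 .
drwxr-xr-x 23 root  root  4096 Dec  7 08:36 ..
drwxr-xr-x  2 agent agent 4096 Dec  7 08:36 pics
time 0.0
joint_pos [-1.28999562e+00  5.34054049e-02  1.61426861e+00 -1.71162518e-05
  1.47599801e+00 -1.19006579e-01]
joint_vel [-8.49480630e-05  1.53992359e-03 -5.45175165e-04  2.54176154e-05
 -1.85536140e-04  2.06251214e-03]
joint_efforts [ 3.29103903e-03 -3.93671143e+01 -3.70175958e+01  1.94202189e-04
  6.95652081e-03  7.03009661e-06]
tool_pos [ 0.24309675 -0.57512061  0.23004809]
tool_rot [ 0.58876625  0.39122626  0.58989436 -0.39028317]
contact_force [ 0.3865608  -0.10957176 -0.3140847 ]
ft_torque [-0.0102749  -0.0115658  -0.00214938]
gripper_width 1.0015679238825426
scene {'camera_matrix': array([[535.10341771,   0.        , 280.7387637 ],
       [  0.        , 535.10341771, 207.1189894 ],
       [  0.        ,   0.        ,   1.        ]]), 'origin': array([-0.46345938,  0.69197479,  0.86532059]), 'orientation': array([-0.37091756, -0.20982366,  0.43399134,  0.79375419])}
scene gauge [(0.62, [251.2, 225.4, 49.9, 70.4])]
scene so
[... 833 characters left out ...]
  1.16691677]), 'orientation': array([ 0.70884373,  0.05042423, -0.0387765 , -0.70249153])}
top gauge [(0.64, [268.8, 191.3, 27.2, 82.6])]
top socket [(0.51, [265.1, 173.1, 10.1, 6.2])]
top stop_screw [(0.38, [264.4, 172.1, 9.9, 8.9])]
top block [(0.71, [270.2, 196.2, 9.2, 34.7])]
top block_handle [(0.51, [266.1, 197.1, 8.4, 39.9])]
top key_grip [(0.64, [185.9, 211.3, 12.0, 13.3]), (0.48, [183.9, 248.3, 25.9, 15.6])]
top key_tip [(0.76, [184.4, 247.7, 24.9, 9.3]), (0.56, [181.9, 211.3, 18.0, 9.8])]
top holder_hole [(0.83, [191.7, 217.2, 32.2, 22.7]), (0.54, [265.0, 172.2, 8.8, 11.6])]
top pitcher_brown [(0.64, [264.6, 171.3, 9.9, 3.5])]
top coffee_maker [(0.17, [265.1, 172.4, 9.3, 8.8])]
1.1
```

```bash
python3 - <<'E'
import cv2
a=cv2.imread("pics/scene0.png"); b=cv2.imread("pics/top0.png")
cv2.imwrite("pics/sc_crop.png",cv2.resize(a[140:320,140:320],None,fx=3.3,fy=3.3,interpolation=cv2.INTER_CUBIC))
cv2.imwrite("pics/tc_crop.png",cv2.resize(b[130:280,150:330],None,fx=4,fy=4,interpolation=cv2.INTER_CUBIC))
E
```

```text
(no output)
```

View pics/scene0.png

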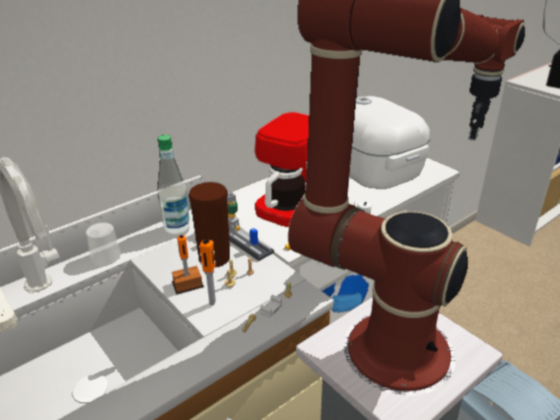

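View pics/top0.png

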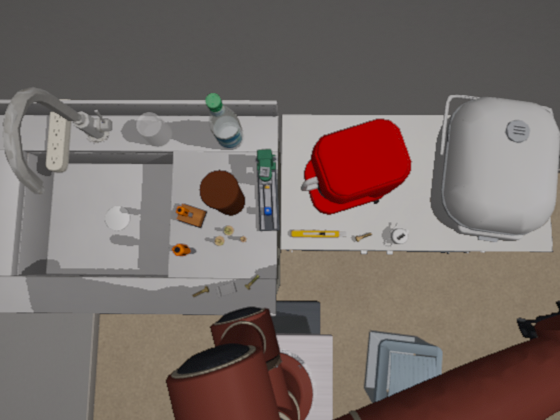

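View pics/sc_crop.png

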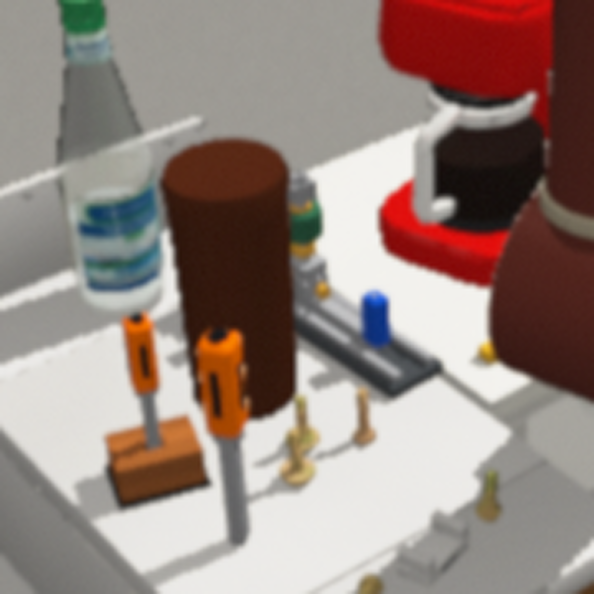

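View pics/tc_crop.png

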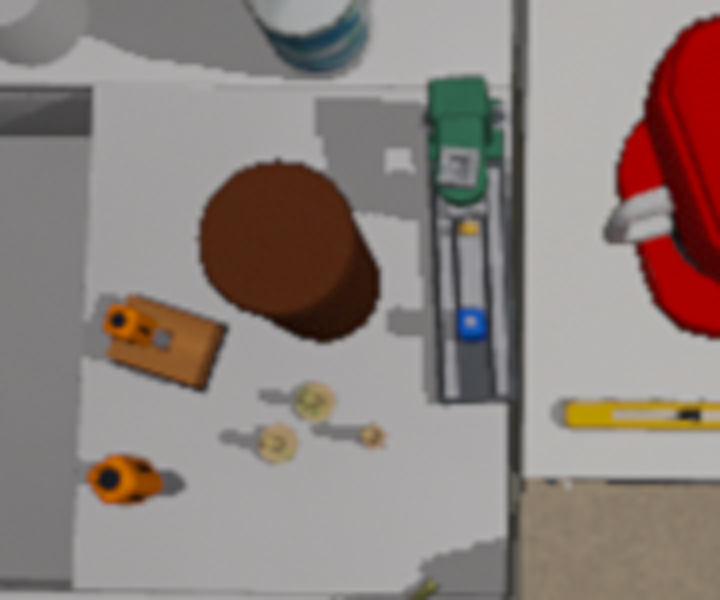

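```bash
cat > h.py <<'E'
import numpy as np, cv2
from scipy.spatial.transform import Rotation as R
from plant import manip, vision, job
C={n:vision.get_calibration(n) for n in("scene","top")}
def rot(n):
    q=C[n]["orientation"]; return R.from_quat([q[1],q[2],q[3],q[0]]).as_matrix()
def proj(n,P):
    P=np.atleast_2d(P); p=(P-C[n]["origin"])@rot(n); p=p*[1,-1,-1]
    u=p@C[n]["camera_matrix"].T; return u[:,:2]/u[:,2:]
def ray(n,uv):
    K=C[n]["camera_matrix"]; d=np.linalg.inv(K)@[uv[0],uv[1],1.]; return rot(n)@(d*[1,-1,-1])
def atz(n,uv,z):
    d=ray(n,uv); o=C[n]["origin"]; return o+d*(z-o[2])/d[2]
def tri(uvs):
    A=np.zeros((3,3));b=np.zeros(3)
    for n,uv in uvs.items():
        d=ray(n,uv);d/=np.linalg.norm(d);M=np.eye(3)-np.outer(d,d);A+=M;b+=M@C[n]["origin"]
    return np.linalg.solve(A,b)
def pz(p,yaw,P):
    c,s=np.cos(yaw),np.sin(yaw);P=np.atleast_2d(P)
    return np.c_[p[0]+c*P[:,0]-s*P[:,1],p[1]+s*P[:,0]+c*P[:,1],P[:,2]+(p[2] if len(p)>2 else 0)]
def box(x0,x1,y0,y1,z0,z1):
    v=np.array([[x,y,z] for x in(x0,x1) for y in(y0,y1) for z in(z0,z1)],float)
    e=[(i,j) for i in range(8) for j in range(i+1,8) if bin(i^j).count("1")==1]
    return v,e
def crop(n,src,r0,r1,c0,c1,f,lines,out,pts=[]):
    im=cv2.imread(src)[r0:r1,c0:c1]; im=cv2.resize(im,None,fx=f,fy=f,interpolation=cv2.INTER_CUBIC)
    S=lambda uv:tuple(int(round(((a+.5-o)*f)*8)) for a,o in zip(uv,(c0,r0)))
    for v,e,col in lines:
        uv=proj(n,v)
        for i,j in e: cv2.line(im,S(uv[i]),S(uv[j]),col,1,cv2.LINE_AA,3)
    for p,col in pts:
        cv2.circle(im,S(proj(n,p)[0]),16,col,1,cv2.LINE_AA,3)
    for k in range(c0-c0%10+10,c1,10): cv2.putText(im,str(k),(int((k+.5-c0)*f)-8,8),0,.3,(255,0,255));cv2.line(im,(int((k+.5-c0)*f),10),(int((k+.5-c0)*f),14),(255,0,255))
    for k in range(r0-r0%10+10,r1,10): cv2.putText(im,str(k),(0,int((k+.5-r0)*f)+3),0,.3,(255,0,255));cv2.line(im,(20,int((k+.5-r0)*f)),(24,int((k+.5-r0)*f)),(255,0,255))
    cv2.imwrite(out,im)
E
python3 - <<'E'
from h import *
# rough
print("base corner right", atz("top",(278,230),0.012), "left",atz("top",(258,230),.012))
print("handle top",atz("top",(267.8,210.8),.026+.012+.008+.018))
print("socket",atz("top",(264.8,171.8),.13))
print("holder", atz("top",(191.7,217),.034))
print("key",tri({"scene":(184.1,256),"top":(182,211)}))
print("coffee",atz("top",(365,165),.25),"pitcher top",atz("top",(219,189),.209))
print("tcp proj",proj("top",[.243,-.576,.231]),proj("scene",[.243,-.576,.231]))
E
```

```text
base corner right [ 0.4334772  -0.00977093  0.012     ] left [0.43298258 0.04569684 0.012     ]
handle top [0.48082844 0.01649458 0.064     ]
socket [0.57264264 0.02200453 0.13      ]
holder [0.46547581 0.22632069 0.034     ]
key [0.47231187 0.23480308 0.0898585 ]
coffee [ 0.56438573 -0.20949092  0.25      ] pitcher top [0.51446298 0.12333084 0.209     ]
tcp proj [[535.09135956 313.14674362]] [[474.27996041 137.26728492]]
```

```bash
cat > fit0.py <<'E'
from h import *
import sys
def draw(g,gy,k,ky,b,by,tag,top="pics/top0.png",sc="pics/scene0.png"):
    L=[]
    v,e=box(-.05,.165,-.028,.028,0,.012);L.append((pz(g,gy,v),e,(0,0,255)))
    v,e=box(.092-.011,.092+.011,-.011,.011,.120,.130);L.append((pz(g,gy,v),e,(255,255,0)))
    v,e=box(-.01,.01,-.009,.009,.028,.064);L.append((pz(g,gy,v),e,(0,255,255)))
    v,e=box(-.023,.023,-.032,.032,0,.034);L.append((pz(b,by,v),e,(255,0,0)))
    v,e=box(-.01,.01,-.01,.01,-.03,.03);L.append((pz(k,ky,v),e,(0,255,0)))
    crop("top",top,150,250,170,290,6.6,L,f"pics/t_{tag}.png",[(np.r_[k[:2],k[2]-.109],(0,255,0))])
    crop("scene",sc,190,310,165,285,5,L,f"pics/s_{tag}.png",[(np.r_[k[:2],k[2]-.109],(0,255,0))])
if __name__=="__main__":
    draw((.4808,.0165),.06,(.472,.234,.115),-.2,(.4655,.2263),-.2,"f0")
E
python3 fit0.py
```

```text
(no output)
```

View pics/t_f0.png

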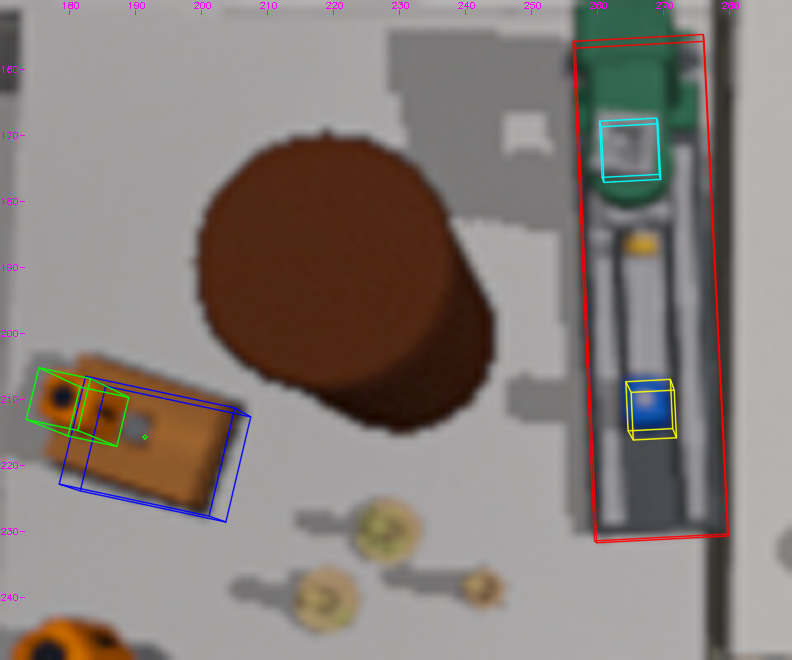

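View pics/s_f0.png

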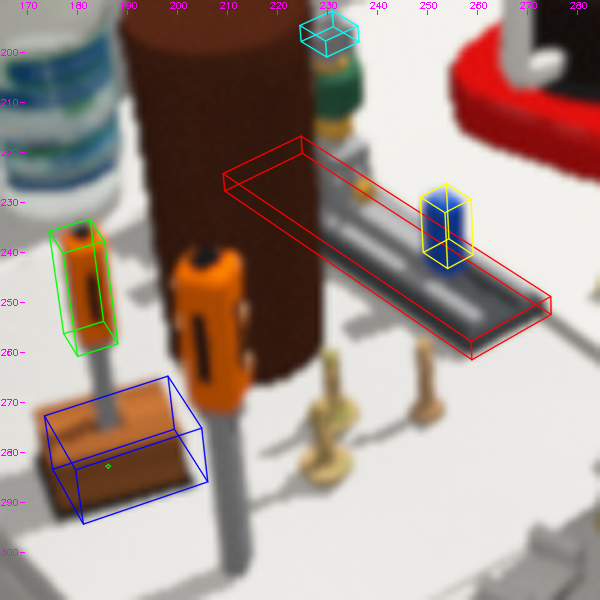

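```bash
cat > mfit.py <<'E'
from h import *
from scipy.optimize import minimize
def softmask(im,kind):
    hsv=cv2.cvtColor(im,cv2.COLOR_RGB2HSV).astype(float); f=im.astype(float)
    r,g,b=f[...,0],f[...,1],f[...,2]
    if kind=="blue": return np.clip((b-r)/110,0,1)
    if kind=="orange": return np.clip((r-b)/150,0,1)*(hsv[...,0]<16)
    if kind=="wood": return np.clip((r-b-20)/60,0,1)*(hsv[...,0]<16)
def hull(n,V,roi,ss=8):
    r0,r1,c0,c1=roi; uv=proj(n,V)
    p=((uv+.5-[c0,r0])*ss*16).astype(np.float32)
    h=cv2.convexHull(p)
    m=np.zeros(((r1-r0)*ss,(c1-c0)*ss),np.uint8)
    cv2.fillConvexPoly(m,np.round(h).astype(np.int32),255,shift=4)
    m=cv2.GaussianBlur(m.astype(np.float32)/255,(0,0),ss*.45)
    return m.reshape(r1-r0,ss,c1-c0,ss).mean((1,3))
def prism(w,d,z0,z1,ch):  # chamfered-vertical-edge box
    a,b=w/2,d/2
    P=[(a-ch,b),(a,b-ch),(a,-b+ch),(a-ch,-b),(-a+ch,-b),(-a,-b+ch),(-a,b-ch),(-a+ch,b)]
    return np.array([(x,y,z) for z in(z0,z1) for x,y in P])
E
python3 - <<'E'
from mfit import *
ims={"top":cv2.imread("pics/top0.png")[:,:,::-1],"scene":cv2.imread("pics/scene0.png")[:,:,::-1]}
def show(kind,n,roi):
    m=softmask(ims[n][roi[0]:roi[1],roi[2]:roi[3]],kind); print(kind,n,roi); print((m*9.99).astype(int) if m.shape[1]<40 else m.shape)
np.set_printoptions(linewidth=250)
show("blue","top",(202,220,258,278)); show("blue","scene",(222,250,243,262))
show("orange","top",(200,230,172,212)[:4] if 0 else (200,228,174,210)); show("orange","scene",(228,296,168,206))
E
```

```text
blue top (202, 220, 258, 278)
[[0 0 0 0 0 0 0 0 0 0 0 0 0 0 0 0 0 0 0 0]
 [0 0 0 0 0 0 0 0 0 0 0 0 0 0 0 0 0 0 0 0]
 [0 0 0 0 0 0 0 0 0 0 0 0 0 0 0 0 0 0 0 0]
 [0 0 0 0 0 0 0 0 0 0 0 0 0 0 0 0 0 0 0 0]
 [0 0 0 0 0 0 0 1 1 1 2 1 1 0 0 0 0 0 0 0]
 [0 0 0 0 0 0 4 8 8 8 9 8 5 2 0 0 0 0 0 0]
 [0 0 0 0 0 0 6 9 9 9 9 9 9 3 0 0 0 0 0 0]
 [0 0 0 0 0 0 6 9 7 4 6 9 9 5 0 0 0 0 0 0]
 [0 0 0 0 0 0 6 9 6 1 3 9 9 6 0 0 0 0 0 0]
 [0 0 0 0 0 0 6 9 9 6 8 9 9 7 0 0 0 0 0 0]
 [0 0 0 0 0 0 5 9 9 9 9 9 9 7 0 0 0 0 0 0]
 [0 0 0 0 0 0 3 9 9 9 9 9 9 6 0 0 0 0 0 0]
 [0 0 0 0 0 0 1 5 8 8 8 8 7 4 0 0 0 0 0 0]
 [0 0 0 0 0 0 0 1 3 4 3 3 2 1 0 0 0 0 0 0]
 [0 0 0 0 0 0 0 0 1 1 1 1 0 0 0 0 0 0 0 0]
 [0 0 0 0 0 0 0 0 0 0 0 0 0 0 0 0 0 0 0 0]
 [0 0 0 0 0 0 0 0 0 0 0 0 0 0 0 0 0 0 0 0]
 [0 0 0 0 0 0 0 0 0 0 0 0 0 0 0 0 0 0 0 0]]
blue scene (222, 250, 243, 262)
[[0 0 0 0 0 0 0 0 0 0 0 0 0 0 0 0 0 0 0]
 [0 0 0 0 0 0 0 0 0 0 0 0 0 0 0 0 0 0 0]
 [0 0 0 0 0 0 0 0 0 0 0 0 0 0 0 0 0 0 0]
 [0 0 0 0 0 0 0 0 0 0 0 0 0 0 0 0 0 0 0]
 [0 0 0 0 0 0 0 0 0 0 0 0 0 0 0 0 0 0 0]
 [0 0 0 0 0 0 0 0 0 1 1 1 0 0 0 0 0 0 0]
 [0 0 0 0 0 0 0 1
[... 491 characters left out ...]
6 8 9 9 9 9 9 7 3 0 0 0]
 [0 0 0 0 0 0 2 6 8 9 9 9 9 9 8 3 1 0 0]
 [0 0 0 0 0 0 1 4 7 9 9 9 9 9 8 4 1 0 0]
 [0 0 0 0 0 0 0 2 5 7 9 9 9 8 7 3 0 0 0]
 [0 0 0 0 0 0 0 0 2 4 6 7 6 5 3 1 0 0 0]
 [0 0 0 0 0 0 0 0 0 1 2 3 3 1 1 0 0 0 0]
 [0 0 0 0 0 0 0 0 0 0 0 0 0 0 0 0 0 0 0]
 [0 0 0 0 0 0 0 0 0 0 0 0 0 0 0 0 0 0 0]
 [0 0 0 0 0 0 0 0 0 0 0 0 0 0 0 0 0 0 0]
 [0 0 0 0 0 0 0 0 0 0 0 0 0 0 0 0 0 0 0]]
orange top (200, 228, 174, 210)
[[0 0 0 ... 4 3 3]
 [0 0 0 ... 3 3 3]
 [0 0 0 ... 4 4 3]
 ...
 [0 0 0 ... 0 0 0]
 [0 0 0 ... 0 0 0]
 [0 0 0 ... 0 0 0]]
orange scene (228, 296, 168, 206)
[[0 0 0 ... 2 2 2]
 [0 0 0 ... 2 2 2]
 [0 0 0 ... 2 2 2]
 ...
 [0 0 0 ... 0 0 0]
 [0 0 0 ... 0 0 0]
 [0 0 0 ... 0 0 0]]
```

```bash
cat > f1.py <<'E'
from mfit import *
ims={"top":cv2.imread("pics/top0.png")[:,:,::-1],"scene":cv2.imread("pics/scene0.png")[:,:,::-1]}
H=prism(.02,.018,-.018,.018,.003)
rois={"top":(200,222,256,280),"scene":(220,250,240,266)}
def eb(p,cams,yaw=.06):
    e=0
    for n in cams:
        r=rois[n]; m=softmask(ims[n][r[0]:r[1],r[2]:r[3]],"blue")
        if n=="top": m[5:12,7:12]=np.maximum(m[5:12,7:12],0); m[6:10,8:12]=1
        e+=((hull(n,pz((p[0],p[1],.046),yaw,H),r)-m)**2).sum()
    return e
def mn(f,x0,step):
    s=np.array([x0]+[np.array(x0)+np.eye(len(x0))[i]*step[i] for i in range(len(x0))])
    return minimize(f,x0,method="Nelder-Mead",options=dict(initial_simplex=s,xatol=1e-5,fatol=1e-4,maxiter=300))
for c in (["top"],["scene"],["top","scene"]):
    r=mn(lambda p:eb(p,c),[.481,.0165],[.003,.003]); print("handle",c,r.x.round(4),round(r.fun,2))
# holder
rt=(198,232,170,214)
t=ims["top"][rt[0]:rt[1],rt[2]:rt[3]].astype(float)
mt=np.clip((t[...,0]-t[...,2]-15)/60,0,1)
cv2.imwrite("pics/mt.png",cv2.resize((mt*255).astype(np.uint8),None,fx=10,fy=10,interpolation=cv2.INTER_NEAREST))
rs=(262,298,165,210)
s=ims["scene"][rs[0]:rs[1],rs[2]:rs[3]].astype(float)
ms=np.clip((s[...,0]-s[...,2]-15)/45,0,1)
cv2.imwrite("pics/ms.png",cv2.resize((ms*255).astype(np.uint8),None,fx=10,fy=10,interpolation=cv2.INTER_NEAREST))
E
python3 f1.py
```

```text
handle ['top'] [0.4843 0.0188] 4.06
handle ['scene'] [0.4764 0.0212] 5.27
handle ['top', 'scene'] [0.4821 0.0183] 23.14
```

View pics/mt.png

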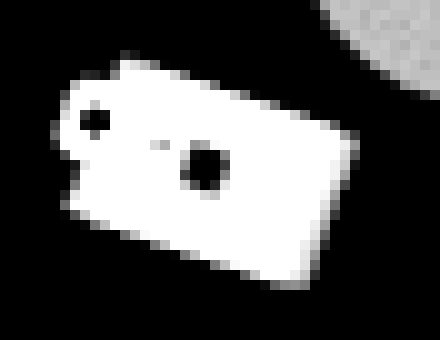

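View pics/ms.png

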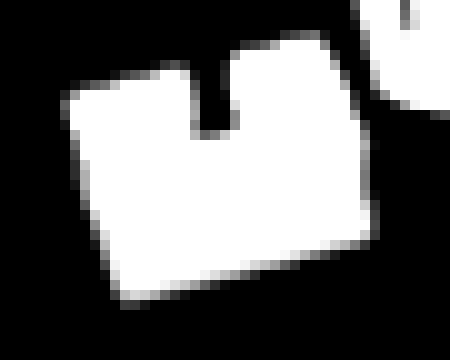

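```bash
cat >> f1.py <<'E'
def eb3(p):
    e=0
    for n in ("top","scene"):
        r=rois[n]; m=softmask(ims[n][r[0]:r[1],r[2]:r[3]],"blue")
        if n=="top": m[6:10,8:12]=1
        e+=((hull(n,pz((p[0],p[1],.046+p[2]),.06,H),r)-m)**2).sum()
    return e
r=mn(eb3,[.481,.0185,0],[.003,.003,-.004]); print("handle xyz",r.x.round(4),round(r.fun,2))
B=box(-.023,.023,-.032,.032,0,.034)[0]
wt=np.ones_like(mt); wt[:10,30:]=0; wt[4:17,4:11]=0; mt[13:20,14:24]=1
ws=np.ones_like(ms); ws[:14,33:]=0; ms[5:15,18:25]=1; ws[:12,18:24]=0
def eh(p,cams,z=None):
    e=0; zz=p[3] if len(p)>3 else 0
    for n in cams:
        r,m,w=(rt,mt,wt) if n=="top" else (rs,ms,ws)
        e+=(w*(hull(n,pz((p[0],p[1],zz),p[2],B),r)-m)**2).sum()
    return e
for c in (["top"],["scene"]):
    r=mn(lambda p:eh(p,c),[.4655,.2263,-.22],[.003,.003,.05]); print("holder",c,r.x.round(4),round(r.fun,2))
r=mn(lambda p:eh(p,["top","scene"]),[.4655,.2263,-.22,0],[.003,.003,.05,-.005]); print("holder",r.x.round(4),round(r.fun,2))
E
python3 f1.py
```

```text
handle ['top'] [0.4843 0.0188] 4.06
handle ['scene'] [0.4764 0.0212] 5.27
handle ['top', 'scene'] [0.4821 0.0183] 23.14
handle xyz [ 0.4834  0.0177 -0.0051] 14.69
holder ['top'] [ 0.473   0.2338 -0.3114] 4.01
holder ['scene'] [ 0.4745  0.2296 -0.3205] 10.51
holder [ 0.4721  0.2314 -0.3231  0.0026] 21.71
```

```bash
python3 -c "
from fit0 import draw
draw((.4843,.0188),.06,(.473,.2338,.115),-.311,(.473,.2338),-.311,'f1')"
```

```text
(no output)
```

View pics/t_f1.png

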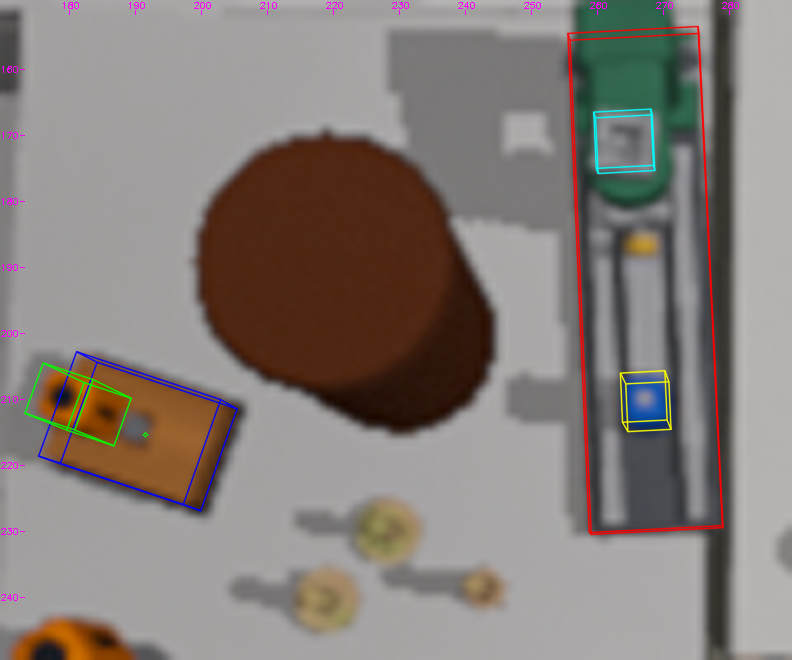

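View pics/s_f1.png

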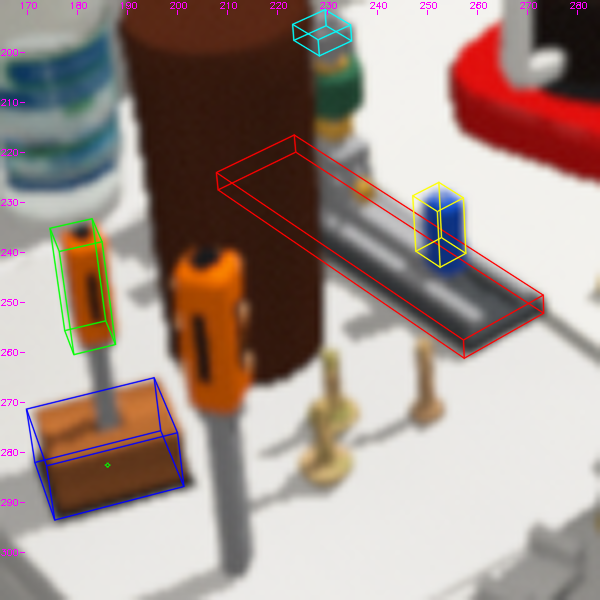

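Request:
servo_tool(twist=[[0, 0, 0.15], [0, 0, 0.15], [0, 0, 0.15], [0, 0, 0.15], [0, 0, 0.15], [0, 0, 0.15], [0, 0, 0.15], [0, 0, 0.15]], xyz=[[1.4, 2, 4.5], [1.4, 3, 4.5], [1.4, 5, 1], [1.4, 5.5, 0], [1.4, 5.5, 0], [1.4, 5.5, 0], [1.4, 5.5, 0], [1.4, 5.5, 0]], fingers=[0.5, 0.5, 0.5, 0.5, 0.5, 0.5, 0.5, 0.5])

```text
time: 2.1
tool_pos: [0.3553, -0.199, 0.3315]
tool_rot: [0.707, -0.012, 0.707, 0.012]
contact_force: [1.3, 0.4, -0.1]
gripper_width: 0.504
```

Request:
servo_tool(twist=[[0, 0, 0.154], [0, 0, 0.154], [0, 0, 0.154], [0, 0, 0.154], [0, 0, 0.154], [0, 0, 0.154], [0, 0, 0.154], [0, 0, 0.154]], xyz=[[1.4, 5.4, 0], [1.4, 5.4, 0], [1.4, 5.4, 0], [1.4, 5.4, 0], [1.4, 5.4, 0], [1.4, 5.4, -2], [1.7, 5.4, -4], [1.7, 5.5, -4]], fingers=[0.5, 0.5, 0.5, 0.5, 0.5, 0.5, 0.5, 0.5])

```text
time: 3.1
tool_pos: [0.4702, 0.223, 0.2392]
tool_rot: [0.571, -0.419, 0.569, 0.418]
contact_force: [0.5, -0.6, 0.3]
gripper_width: 0.501
```

```bash
python3 - <<'E'
from h import *
for n in ("scene","top"): cv2.imwrite(f"pics/{n}1.png",vision.grab_frame(n)[:,:,::-1])
s=manip.state(); print(s["tool_pos"],s["joint_pos"],s["ft_torque"],s["contact_force"])
q=s["tool_rot"];M=R.from_quat([q[1],q[2],q[3],q[0]]).as_matrix();print(np.arctan2(M[1,2],M[0,2]))
p=s["tool_pos"]
v,e=box(-.011,.011,-.02,.02,0,.03)
y=np.arctan2(M[1,2],M[0,2])-np.pi/2
L=[(pz(p,y,v),e,(0,255,0))]
B,e2=box(-.023,.023,-.032,.032,0,.034);L.append((pz((.473,.2338),-.311,B),e2,(255,0,0)))
crop("top","pics/top1.png",150,250,150,270,6,L,"pics/t_1.png",[(p,(0,255,255))])
crop("scene","pics/scene1.png",180,300,130,250,5,L,"pics/s_1.png",[(p,(0,255,255))])
E
```

```text
[0.46743232 0.22379676 0.23353997] [ 3.02222481e-01 -2.00815079e-01  1.84939751e+00  1.16864879e-03
  1.50269716e+00 -9.65368465e-01] [-5.95766470e-02  2.30000899e-04  3.74289309e-05] [-0.83936457 -1.43224998 -1.06547195]
1.2675254262217623
```

View pics/t_1.png

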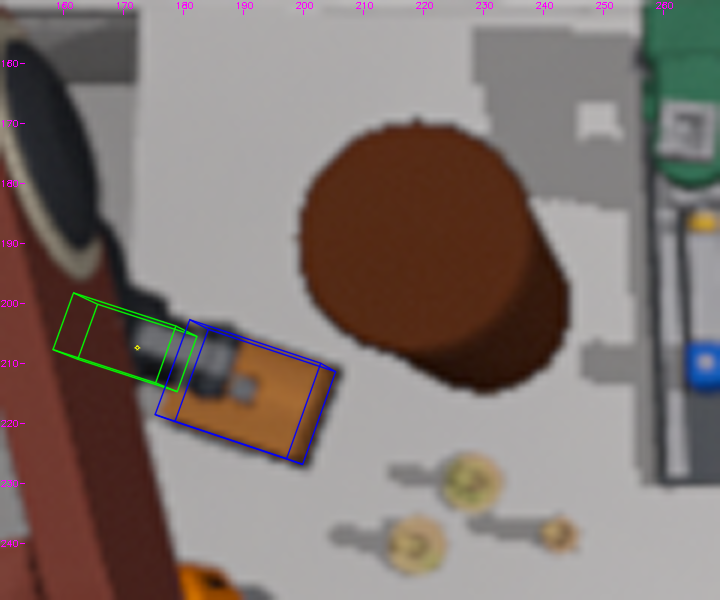

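View pics/s_1.png

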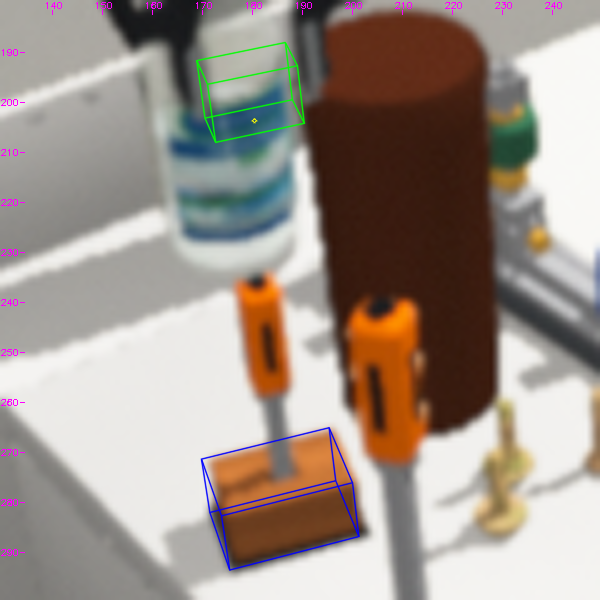

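Request:
servo_tool(twist=[[0, 0, -0.005], [0, 0, 0], [0, 0, 0], [0, 0, 0]], xyz=[[0.5, 0.8, -3], [0, 0, -3], [0, 0, -2], [0, 0, 0]], fingers=[0.5, 0.5, 0.5, 0.5])

```text
time: 3.7
tool_pos: [0.4739, 0.2283, 0.1583]
tool_rot: [0.571, -0.415, 0.573, 0.416]
contact_force: [-1.2, 0.8, 0.9]
gripper_width: 0.5
```

```bash
cat > look.py <<'E'
from h import *
import sys
def look(tag,tc,sc,zt=6,zs=5,extra=[],tipoff=None):
    for n in ("scene","top"): cv2.imwrite(f"pics/{n}{tag}.png",vision.grab_frame(n)[:,:,::-1])
    s=manip.state(); q=s["tool_rot"];M=R.from_quat([q[1],q[2],q[3],q[0]]).as_matrix();yaw=np.arctan2(M[1,2],M[0,2])
    p=s["tool_pos"]; print("t",round(s["time"],3),"p",p.round(4),"yaw",yaw.round(4),"down",M[:,0].round(3),"j",s["joint_pos"].round(3),"F",s["contact_force"].round(2),"T",s["ft_torque"].round(4),"w",round(s["gripper_width"],3))
    w=s["gripper_width"]*.085/2
    v,e=box(-.011,.011,-w,w,.008,.03)
    L=[(pz(p,yaw-np.pi/2,v),e,(0,255,0))]+extra
    if tc: crop("top",f"pics/top{tag}.png",*tc,zt,L,f"pics/t_{tag}.png",[(p,(0,255,255))])
    if sc: crop("scene",f"pics/scene{tag}.png",*sc,zs,L,f"pics/s_{tag}.png",[(p,(0,255,255))])
    return s,M,yaw
E
python3 - <<'E'
from look import *
look("2",None,(200,300,150,250),5,6)
E
```

```text
t 3.8 p [0.4754 0.2289 0.1608] yaw 1.2555 down [ 0.002  0.    -1.   ] j [ 0.308 -0.129  1.909 -0.     1.359 -0.948] F [0.83 0.59 0.53] T [0.0061 0.0319 0.0462] w 0.498
```

View pics/s_2.png

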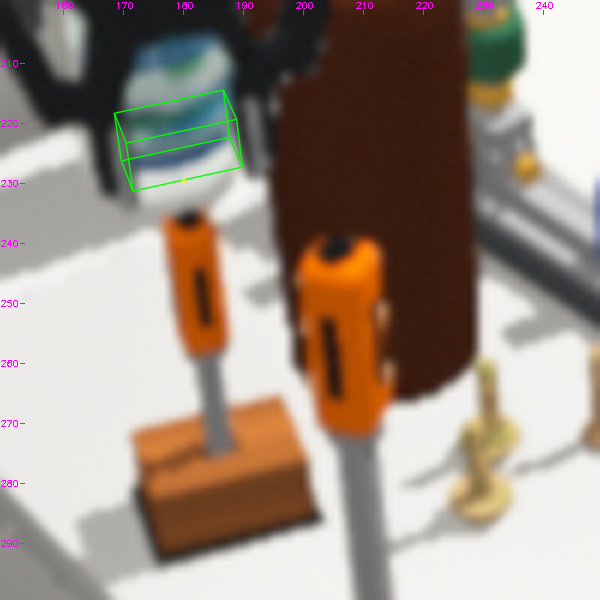

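Request:
servo_tool(twist=[[0, 0, 0.004], [0, 0, 0], [0, 0, 0], [0, 0, 0]], xyz=[[-0.15, 0.3, -2.5], [0, 0, -2.5], [0, 0, -1.2], [0, 0, 0]], fingers=[0.5, 0.5, 0.5, 0.5])

```text
time: 4.3
tool_pos: [0.4733, 0.232, 0.0978]
tool_rot: [0.571, -0.417, 0.571, 0.417]
contact_force: [0.0, -0.1, -0.2]
gripper_width: 0.495
```

```bash
python3 - <<'E'
from look import *
look("3",(180,260,150,250),(200,300,150,250),7,6)
look("4",None,None)
E
```

```text
t 4.4 p [0.4742 0.2323 0.099 ] yaw 1.2599 down [ 0.002  0.001 -1.   ] j [ 0.315 -0.06   1.955  0.     1.244 -0.945] F [0.38 0.46 0.4 ] T [-0.0155 -0.0098  0.0184] w 0.496
t 4.5 p [0.4743 0.2323 0.0991] yaw 1.2599 down [ 0.002  0.001 -1.   ] j [ 0.315 -0.06   1.955 -0.     1.244 -0.945] F [-0.33  0.43 -0.12] T [-0.0117 -0.0023 -0.0089] w 0.499
```

View pics/s_3.png

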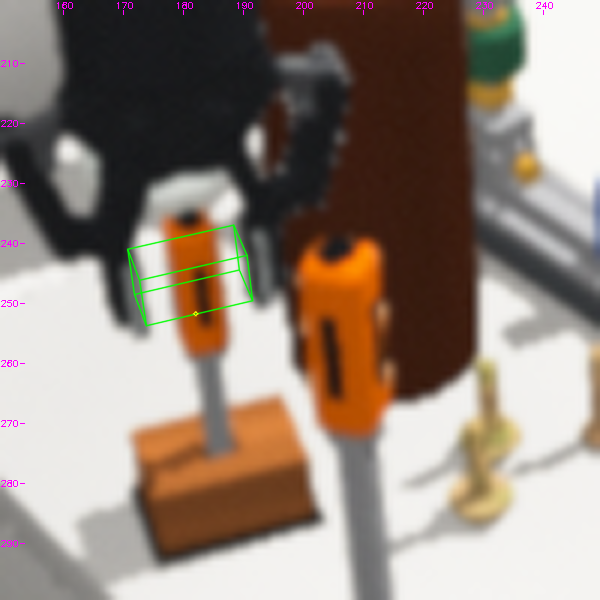

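View pics/t_3.png

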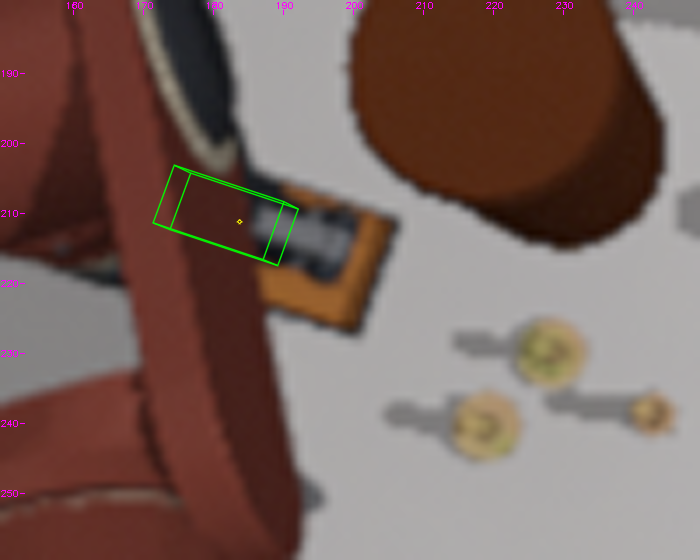

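```bash
python3 - <<'E'
from look import *
p=np.array([.4738,.2322,.0985])
yaw=1.26
L=[]
v,e=box(-.011,.011,-.057,.0,.02,.06); L.append((pz(p,yaw-np.pi/2,v),e,(0,255,0)))
B,e2=box(-.023,.023,-.032,.032,0,.034);L.append((pz((.473,.2338),-.311,B),e2,(255,0,0)))
crop("top","pics/top3.png",195,230,170,215,17,L,"pics/t_3b.png")
crop("top","pics/top3.png",195,230,170,215,17,[],"pics/t_3c.png")
E
```

```text
(no output)
```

View pics/t_3b.png

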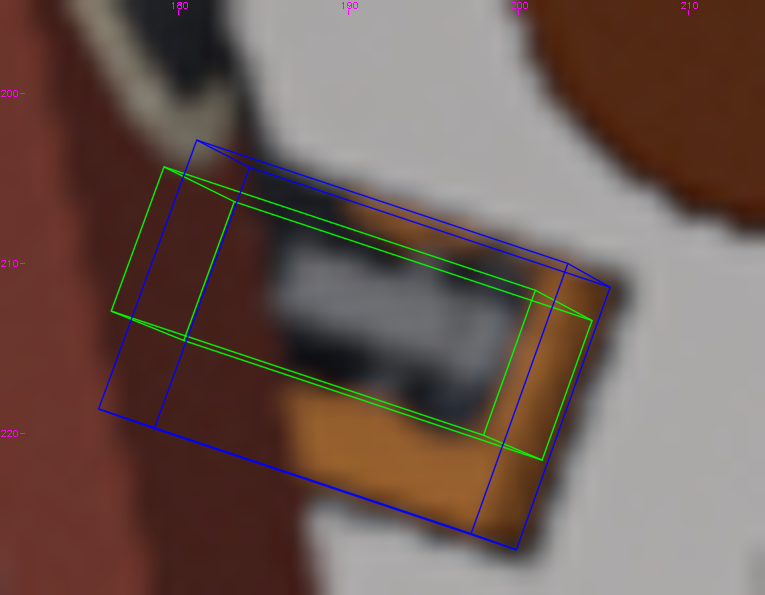

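Request:
servo_tool(twist=[[0, 0, 0], [0, 0, 0], [0, 0, 0], [0, 0, 0], [0, 0, 0]], xyz=[[-0.12, 0.03, -0.2], [0, 0, 0], [0, 0, 0], [0, 0, 0], [0, 0, 0]], fingers=[0.5, 0.0, 0.0, 0.0, 0.0])

```text
time: 5.12
tool_pos: [0.4721, 0.2323, 0.0958]
tool_rot: [0.571, -0.417, 0.571, 0.417]
contact_force: [-0.7, -0.5, 2.1]
gripper_width: 0.225
```

```bash
python3 - <<'E'
from look import *
look("5",None,(200,300,150,250),7,6)
E
```

```text
t 5.225 p [0.4721 0.2323 0.0958] yaw 1.26 down [ 0. -0. -1.] j [ 0.316 -0.059  1.96  -0.     1.24  -0.944] F [-0.19 -1.08  2.12] T [-0.1747  0.2438 -0.0177] w 0.227
```

View pics/s_5.png

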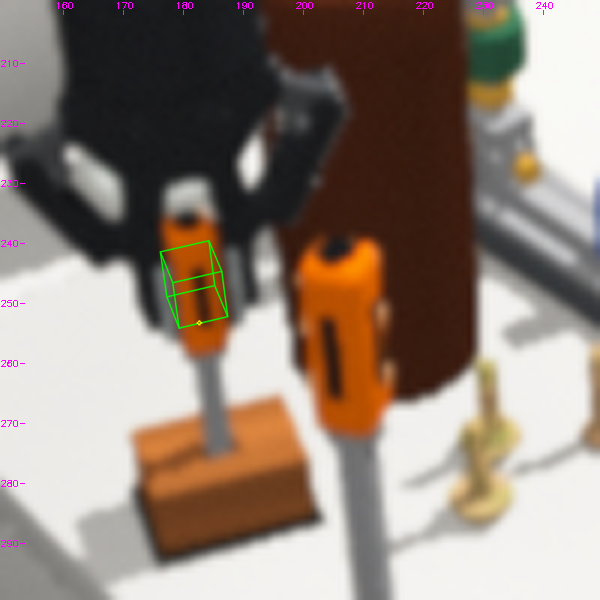

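```bash
python3 - <<'E'
from h import *
L=[]
g=(.4843,.0188);gy=.06
v,e=box(.092-.011,.092+.011,-.011,.011,.120,.130);L.append((pz(g,gy,v),e,(255,255,0)))
v,e=box(-.05,.165,-.028,.028,0,.012);L.append((pz(g,gy,v),e,(0,0,255)))
crop("top","pics/top1.png",155,192,245,285,18,[],"pics/head.png")
crop("top","pics/top1.png",150,240,245,295,8,L,"pics/gbase.png")
crop("scene","pics/scene1.png",180,225,215,255,14,L,"pics/heads.png")
E
```

```text
(no output)
```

View pics/head.png

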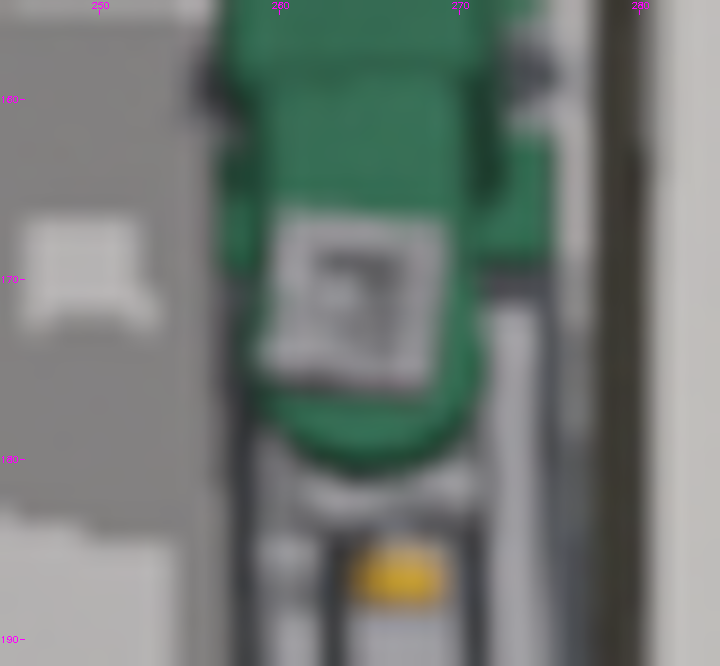

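View pics/gbase.png

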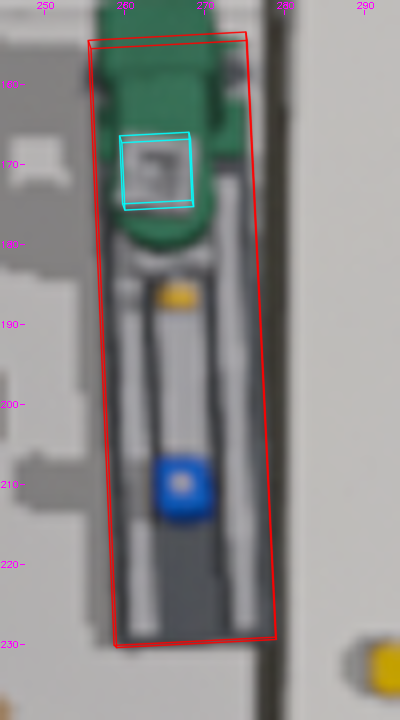

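View pics/heads.png

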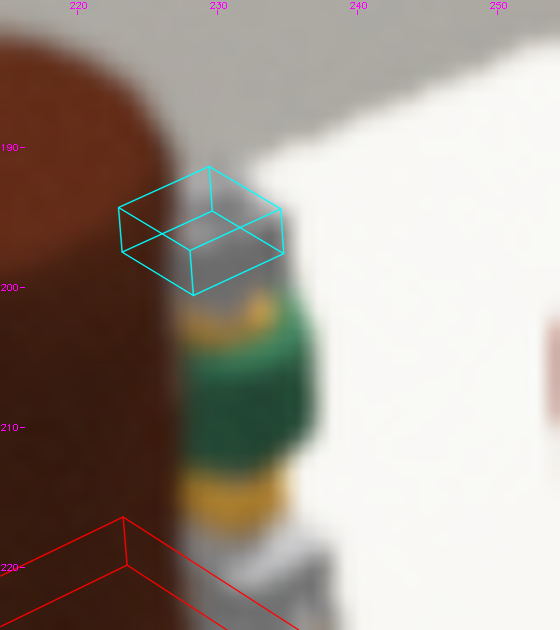

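```bash
python3 - <<'E'
from h import *
f=lambda x,y:(245+x/18-.5,155+y/18-.5)
P=[atz("top",f(*a),.130) for a in [(278,208),(447,213),(433,392),(260,378)]]
for i in range(4):
    d=P[(i+1)%4]-P[i]; print(np.linalg.norm(d[:2])*1e3,np.degrees(np.arctan2(d[1],d[0])))
print(np.mean(P,0))
# automated: grayness mask fit
im=cv2.imread("pics/top1.png").astype(float)
r=(162,182,254,276)
c=im[r[0]:r[1],r[2]:r[3]]; sat=c.max(2)-c.min(2)
np.set_printoptions(linewidth=200); print(sat.astype(int))
E
```

```text
23.863347355849974 -91.35823301512195
25.725040880465468 176.42124936261106
24.43936705771245 85.69217227880242
24.49661598265728 -4.9634361561433655
[0.57460814 0.02357239 0.13      ]
[[ 2  3  1  7 17 39 50 53 55 56 55 57 56 57 57 57 48 32 31 30 29 15]
 [ 3  3  2 17 25 39 51 54 56 55 57 56 57 56 56 56 46 34 34 47 52 29]
 [ 3  2  2 25 35 41 50 55 56 56 56 55 56 55 56 55 47 34 34 47 57 31]
 [ 2  2  2 25 37 40 50 54 54 54 55 57 57 56 57 56 48 36 38 50 55 32]
 [ 3  3  1 30 47 41 33 32 36 37 40 46 48 48 50 52 51 43 46 54 57 32]
 [ 3  3  1 34 51 37 18  8  5  5  5  6 12 17 16 27 46 50 54 57 56 32]
 [ 2  3  1 34 51 32  6  4  4  4  4  3  3  4  4 13 41 50 52 53 53 31]
 [ 3  3  2 27 46 26  3  4  4  3  4  3  3  3  4 10 37 39 29 30 29 15]
 [ 3  2  1  8 20 20  6  4  4  4  3  2  3  3  4 13 44 29  8  7  8  6]
 [ 2  2  1  4 12 22 10  4  4  4  4  3  3  3  4 15 51 34  7  5  7  7]
 [ 2  1  2  2 15 25  8  4  4  4  4  3  4  4  4 22 52 32  6  5  5  6]
 [ 2  3  2  2 18 20  6  4  3  4  4  3  4  3  5 25 54 35  7  4  3  6]
 [ 2  3  2  2 17 15  5  4  4  4  4  4  4  4  5 27 56 43  6  4  4  6]
 [ 2  3  2  2 13 14  4  4  4  4  5  4  4  5  5 32 56 42  5  4  4  7]
 [ 2  3  2  3  8 21 17  9  6  4  4  2  3  3 12 42 56 34  5  4  4  7]
 [ 2  3  2  2  6 23 40 44 44 42 40 40 37 33 38 50 48 18  4  4  4  6]
 [ 3  2  2  2  4 11 28 48 55 55 56 56 57 53 51 48 34  8  4  4  4  5]
 [ 2  2  3  1  5  3  6 27 44 49 53 56 52 50 47 33 16  4  4  4  4  4]
 [ 3  3  2  1  5  3  3  4 18 28 36 38 36 33 24 13  5  3  4  4  5  5]
 [ 3  2  2  1  5  4  4  2  3  5  9 11 11 10  4  4  3  3  4  5  4  6]]
```

Request:
servo_tool(twist=[[0, 0, 0], [0, 0, 0], [0, 0, 0], [0, 0, 0], [0, 0, 0], [0, 0, 0], [0, 0, 0.05], [0, 0, 0.05]], xyz=[[0, 0, 1.5], [0, 0, 3], [0, 0, 4], [0, 0, 5], [0, 0, 5], [0, 0, 5], [1, -2, 1], [2, -4, 0]], fingers=[0, 0, 0, 0, 0, 0, 0, 0])

```text
time: 6.22
tool_pos: [0.5025, 0.1729, 0.3438]
tool_rot: [0.55, -0.447, 0.547, 0.445]
contact_force: [0.0, 0.0, -0.4]
gripper_width: 0.229
```

Request:
servo_tool(twist=[[0, 0, 0.05], [0, 0, 0.05], [0, 0, 0.05], [0, 0, 0], [0, 0, 0], [0, 0, 0], [0, 0, 0], [0, 0, 0]], xyz=[[2.0, -4.5, 0], [2.2, -4.5, 0], [2.0, -4, 0], [0.9, -1.9, -2], [0, 0, -3], [0, 0, -3], [0, 0, -1], [0, 0, 0]], fingers=[0, 0, 0, 0, 0, 0, 0, 0])

```text
time: 7.22
tool_pos: [0.5724, 0.0239, 0.2497]
tool_rot: [0.515, -0.484, 0.515, 0.485]
contact_force: [0.0, 0.8, -0.5]
gripper_width: 0.231
```

```bash
python3 - <<'E'
from look import *
s,M,y=look("6",(130,230,220,320),(150,250,190,290),6,6)
E
```

```text
t 7.325 p [0.5736 0.0236 0.252 ] yaw 1.5103 down [ 0.002 -0.    -1.   ] j [-0.088 -0.081  1.711  0.     1.51  -1.599] F [-0.3  -0.18 -1.46] T [0.0206 0.0067 0.0012] w 0.227
```

View pics/s_6.png

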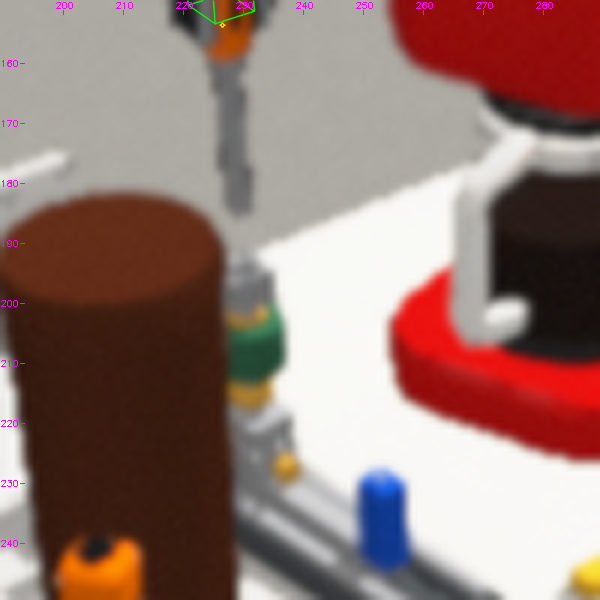

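View pics/t_6.png

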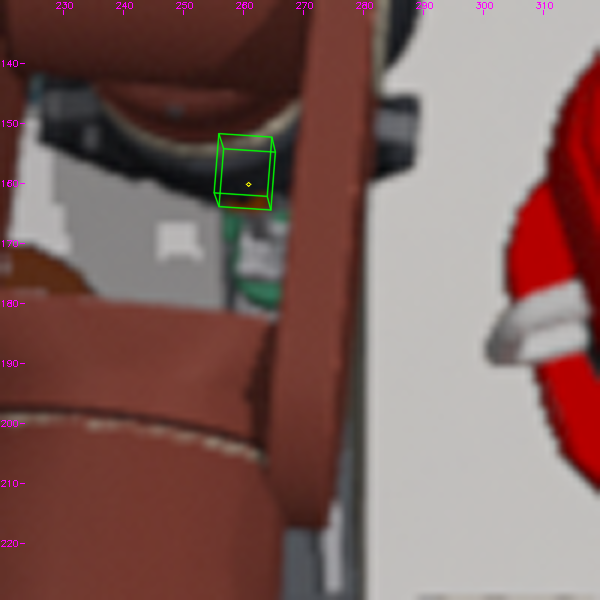

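```bash
python3 - <<'E'
from h import *
import h
p=np.array([.5734,.0237,.2515])
def go(dx):
    sx=(.574,.0236); L=[]
    v,e=box(-.011,.011,-.011,.011,.118,.130);L.append((pz(sx,-.06,v),e,(255,255,0)))
    v,e=box(-.005,.005,-.005,.005,-.090,-.03);L.append((pz(p,-.06,v),e,(0,255,0)))
    return L
C["scene"]["camera_matrix"]=C["scene"]["camera_matrix"].copy();C["scene"]["camera_matrix"][0,2]+=1.5
L=go(0)
crop("scene","pics/scene6.png",165,205,210,250,15,L,"pics/k_s.png")
crop("scene","pics/scene6.png",165,205,210,250,15,[],"pics/k_s0.png")
crop("top","pics/top6.png",155,185,250,285,18,L,"pics/k_t.png")
E
```

```text
(no output)
```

View pics/k_s.png

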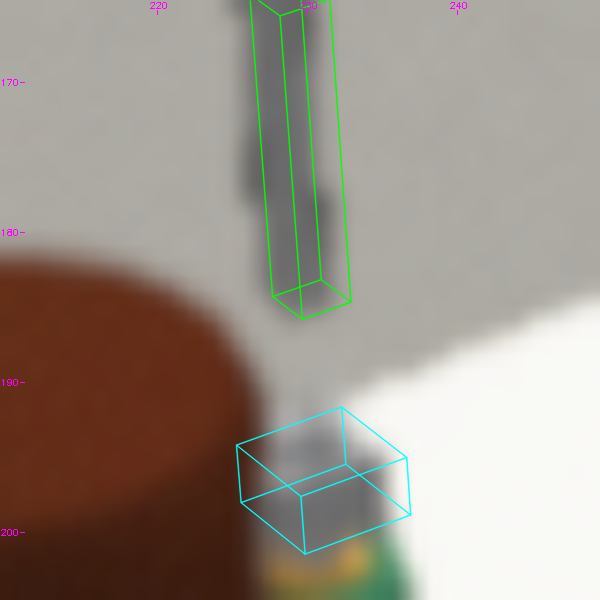

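View pics/k_s0.png

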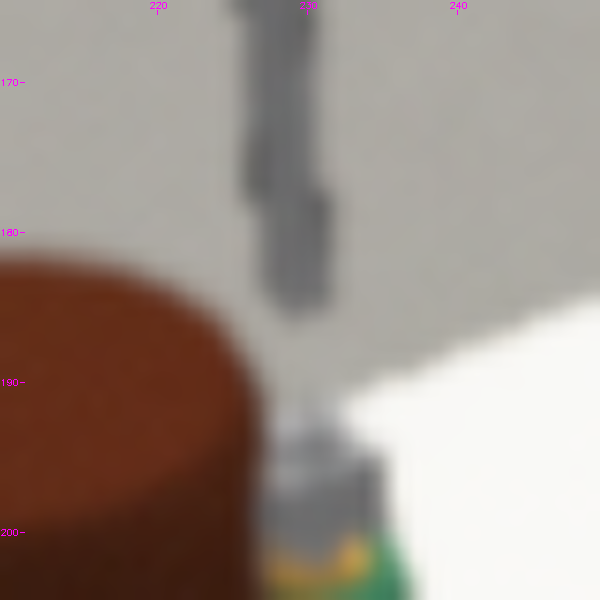

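View pics/k_t.png

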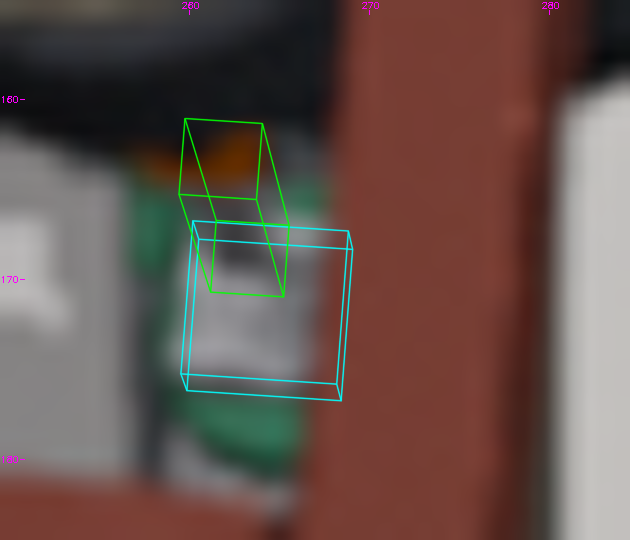

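```bash
python3 - <<'E'
from h import *
crop("top","pics/top6.png",157,182,253,273,28,[],"pics/k_t0.png")
crop("top","pics/top1.png",157,182,253,273,28,[],"pics/k_t1.png")
a=cv2.imread("pics/k_t0.png");b=cv2.imread("pics/k_t1.png");cv2.imwrite("pics/k_tt.png",cv2.resize(np.hstack([a,b]),None,fx=.7,fy=.7))
E
```

```text
(no output)
```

View pics/k_tt.png

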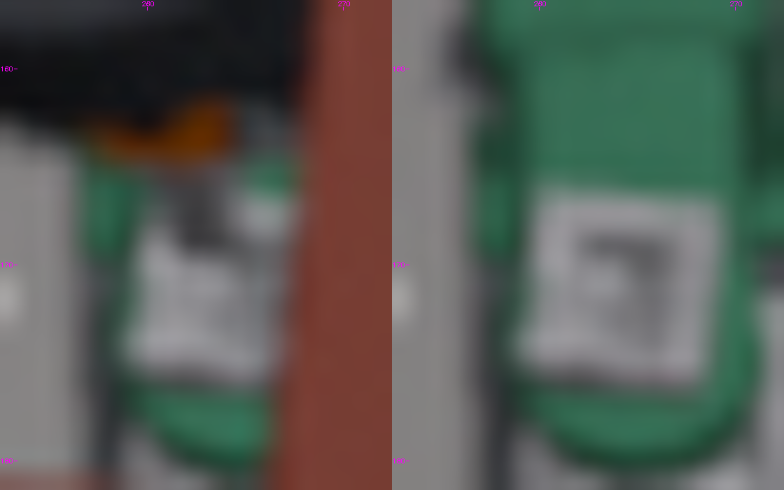

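```bash
python3 - <<'E'
from h import *
t=atz("top",(263.2,167.5),.161); h_=atz("top",(264.2,171.15),.130)
print(t,h_,h_-t)
# scene: tip centre col (297/15+210-.5) at its row; head right edge col
for P in ([.574,.0236,.13],[.575,.0236,.13],[.574,.0246,.13],[.574,.0236,.161]): print(proj("scene",P))
a=proj("scene",pz((.574,.0236),-.06,[[-.011,-.011,.126]]))[0]; print("right corner",a, "obs",387/15+210-.5)
print("tip obs",297/15+209.5, "model tip", proj("scene",[.5734,.0237,.1615]))
E
```

```text
[0.57687456 0.02417567 0.161     ] [0.57430995 0.02355208 0.13      ] [-0.00256461 -0.00062359 -0.031     ]
[[229.40121754 194.55350046]]
[[229.18648972 194.40709355]]
[[229.0933831 194.6791694]]
[[228.66751563 184.49053096]]
right corner [235.17109504 196.24528782] obs 235.3
tip obs 229.3 model tip [[228.75463101 184.42473318]]
```

Request:
servo_tool(twist=[[0, 0, 0], [0, 0, 0], [0, 0, 0]], xyz=[[0, 0, -1.5], [0, 0, -1.1], [0, 0, 0]], fingers=[0, 0, 0])

```text
time: 7.7
tool_pos: [0.5721, 0.0234, 0.2226]
tool_rot: [0.514, -0.484, 0.516, 0.485]
contact_force: [0.3, 0.2, -0.2]
gripper_width: 0.225
```

```bash
python3 - <<'E'
from look import *
s,M,y=look("7",None,None)
crop("top","pics/top7.png",157,182,253,273,28,[],"pics/a.png")
crop("scene","pics/scene7.png",175,205,218,242,24,[],"pics/b.png")
a=cv2.imread("pics/a.png");b=cv2.imread("pics/b.png");b=cv2.resize(b,(int(b.shape[1]*700/720),700));cv2.imwrite("pics/ab7.png",cv2.resize(np.hstack([a,b]),None,fx=.7,fy=.7))
E
```

```text
t 7.8 p [0.573  0.0233 0.2243] yaw 1.51 down [-0.  0. -1.] j [-0.089 -0.065  1.742 -0.     1.465 -1.599] F [ 0.57  0.03 -1.42] T [-0.0138 -0.0139 -0.0124] w 0.225
```

View pics/ab7.png

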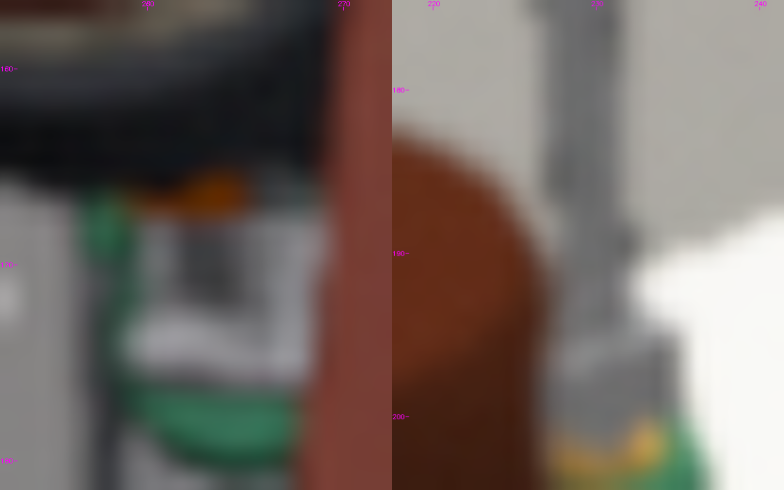

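Request:
servo_tool(twist=[[0, 0, 0], [0, 0, 0], [0, 0, 0], [0, 0, 0]], xyz=[[0.1, -0.03, -0.3], [0, 0, -0.3], [0, 0, -0.3], [0, 0, 0]], fingers=[0, 0, 0, 0])

```text
time: 8.3
tool_pos: [0.5738, 0.023, 0.2154]
tool_rot: [0.515, -0.484, 0.515, 0.485]
contact_force: [-0.8, 0.1, -0.4]
gripper_width: 0.224
```

```bash
python3 - <<'E'
from look import *
s,M,y=look("8",None,None)
crop("top","pics/top8.png",157,182,253,273,28,[],"pics/a.png")
crop("scene","pics/scene8.png",175,205,218,242,24,[],"pics/b.png")
a=cv2.imread("pics/a.png");b=cv2.imread("pics/b.png");b=cv2.resize(b,(int(b.shape[1]*700/720),700));cv2.imwrite("pics/ab8.png",cv2.resize(np.hstack([a,b]),None,fx=.7,fy=.7))
E
```

```text
t 8.4 p [0.5738 0.0231 0.2154] yaw 1.51 down [-0.001  0.    -1.   ] j [-0.089 -0.057  1.749 -0.     1.45  -1.599] F [-1.25  0.1  -0.17] T [0.0077 0.2461 0.0077] w 0.229
```

View pics/ab8.png

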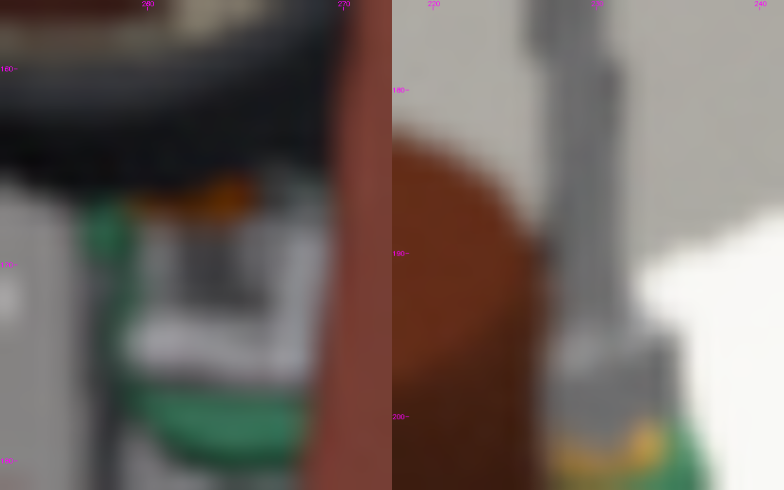

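Request:
servo_tool(twist=[[0, 0, 0], [0, 0, 0], [0, 0, 0], [0, 0, 0]], xyz=[[-0.06, 0, -0.2], [0, 0, -0.2], [0, 0, -0.2], [0, 0, 0]], fingers=[0, 0, 0, 0])

```text
time: 8.9
tool_pos: [0.5735, 0.0231, 0.2095]
tool_rot: [0.515, -0.485, 0.515, 0.485]
contact_force: [-1.3, 0.1, -0.6]
gripper_width: 0.225
```

```bash
cat > st.py <<'E'
from h import *
s=manip.state(); q=s["tool_rot"];M=R.from_quat([q[1],q[2],q[3],q[0]]).as_matrix()
print("t",round(s["time"],3),"p",s["tool_pos"].round(4),"yaw",np.arctan2(M[1,2],M[0,2]).round(4),"down",M[:,0].round(3),"j",s["joint_pos"].round(3),"F",s["contact_force"].round(2),"T",s["ft_torque"].round(4),"w",round(s["gripper_width"],3))
E
python3 st.py
```

```text
t 8.9 p [0.5735 0.0231 0.2095] yaw 1.51 down [ 0.  0. -1.] j [-0.089 -0.054  1.756  0.     1.439 -1.6  ] F [-1.27  0.05 -0.61] T [ 0.0338  0.0199 -0.0535] w 0.225
```

Request:
servo_tool(twist=[[0, 0, -0.09], [0, 0, -0.09], [0, 0, -0.09], [0, 0, 0]], xyz=[[-0.03, 0, -0.02], [0, 0, -0.02], [0, 0, -0.02], [0, 0, 0]], fingers=[0, 0, 0, 0])

```text
time: 9.4
tool_pos: [0.5732, 0.0234, 0.2094]
tool_rot: [0.575, -0.411, 0.575, 0.411]
contact_force: [-0.4, 0.9, 1.6]
gripper_width: 0.226
```

```bash
cat > tq.py <<'E'
from h import *
import sys
n=int(sys.argv[1]) if len(sys.argv)>1 else 3
T=[];F=[]
for i in range(n+1):
    s=manip.state(); T.append(s["ft_torque"]);F.append(s["contact_force"])
    if i<n: vision.grab_frame("scene")
q=s["tool_rot"];M=R.from_quat([q[1],q[2],q[3],q[0]]).as_matrix()
T=np.array(T);F=np.array(F)
print("t",round(s["time"],3),"p",s["tool_pos"].round(4),"yaw",np.arctan2(M[1,2],M[0,2]).round(4),"j6",s["joint_pos"][5].round(3),"tau6",s["joint_efforts"][5].round(4),"F",F.mean(0).round(2),"T",T.mean(0).round(4),"Tz",T[:,2].round(4))
E
python3 tq.py
```

```text
t 9.55 p [0.5732 0.0234 0.2094] yaw 1.2413 j6 -1.331 tau6 0.0201 F [-0.67  1.48  2.53] T [0.4979 0.3299 0.0284] Tz [ 0.0538 -0.0037  0.0545  0.009 ]
```

Request:
servo_tool(twist=[[0, 0, -0.09], [0, 0, -0.09], [0, 0, 0]], xyz=[[0, 0, 0], [0, 0, 0], [0, 0, 0]], fingers=[0, 0, 0])

```text
time: 9.93
tool_pos: [0.5732, 0.0234, 0.2091]
tool_rot: [0.61, -0.358, 0.61, 0.358]
contact_force: [-0.8, 2.5, 1.3]
gripper_width: 0.225
```

```bash
python3 tq.py 2
```

```text
t 10.025 p [0.5733 0.0234 0.2091] yaw 1.0619 j6 -1.151 tau6 0.0281 F [-1.04  2.96  1.33] T [0.7007 0.1904 0.0334] Tz [0.0048 0.0479 0.0475]
```

Request:
servo_tool(twist=[[0, 0, -0.09], [0, 0, -0.09], [0, 0, 0]], xyz=[[-0.02, 0.05, 0], [-0.02, 0.03, 0], [0, 0, 0]], fingers=[0, 0, 0])

```text
time: 10.4
tool_pos: [0.573, 0.0237, 0.2088]
tool_rot: [0.64, -0.302, 0.639, 0.302]
contact_force: [0.9, 1.2, -0.5]
gripper_width: 0.23
```

```bash
python3 tq.py 1
```

```text
t 10.45 p [0.573  0.0237 0.2088] yaw 0.8823 j6 -0.971 tau6 0.0664 F [ 1.07  1.86 -0.77] T [ 0.416  -0.2444  0.0084] Tz [0.0141 0.0028]
```

Request:
servo_tool(twist=[[0, 0, -0.09], [0, 0, -0.09], [0, 0, 0]], xyz=[[0.02, 0.04, -0.03], [0.01, 0.03, -0.02], [0, 0, 0]], fingers=[0, 0, 0])

```text
time: 10.82
tool_pos: [0.5732, 0.0241, 0.2084]
tool_rot: [0.664, -0.244, 0.664, 0.243]
contact_force: [1.6, 0.0, -0.2]
gripper_width: 0.225
```

```bash
python3 tq.py 1
```

```text
t 10.875 p [0.5732 0.0241 0.2085] yaw 0.7025 j6 -0.79 tau6 0.0624 F [ 0.78  0.25 -0.59] T [ 0.0278 -0.1799  0.0153] Tz [0.006  0.0246]
```

Request:
servo_tool(twist=[[0, 0, -0.09], [0, 0, -0.09], [0, 0, 0]], xyz=[[0.02, 0, -0.02], [0.02, 0, -0.02], [0, 0, 0]], fingers=[0, 0, 0])

```text
time: 11.25
tool_pos: [0.5734, 0.0241, 0.2081]
tool_rot: [0.683, -0.183, 0.683, 0.182]
contact_force: [-0.1, -0.6, 0.5]
gripper_width: 0.223
```

```bash
python3 tq.py 1
```

```text
t 11.3 p [0.5734 0.0242 0.2081] yaw 0.5227 j6 -0.61 tau6 0.0599 F [-0.15 -0.71  0.52] T [-0.0891  0.0175  0.0558] Tz [0.0989 0.0126]
```

Request:
servo_tool(twist=[[0, 0, -0.09], [0, 0, -0.09], [0, 0, 0]], xyz=[[0, -0.02, -0.02], [0, -0.01, -0.02], [0, 0, 0]], fingers=[0, 0, 0])

```text
time: 11.68
tool_pos: [0.5735, 0.0241, 0.2078]
tool_rot: [0.697, -0.121, 0.697, 0.12]
contact_force: [0.4, -0.5, -0.6]
gripper_width: 0.229
```

```bash
python3 tq.py 1
```

```text
t 11.725 p [0.5735 0.0241 0.2078] yaw 0.3428 j6 -0.43 tau6 0.0596 F [ 0.57 -0.97 -0.1 ] T [-0.0304 -0.1171  0.0281] Tz [0.0121 0.0441]
```

Steady at 0.060 N·m on joint 6; continuing.

Request:
servo_tool(twist=[[0, 0, -0.09], [0, 0, -0.09], [0, 0, 0]], xyz=[[0.01, -0.02, -0.02], [0, -0.02, -0.02], [0, 0, 0]], fingers=[0, 0, 0])

```text
time: 12.1
tool_pos: [0.5737, 0.0239, 0.2074]
tool_rot: [0.705, -0.057, 0.705, 0.058]
contact_force: [0.2, 0.5, 0.3]
gripper_width: 0.227
```

```bash
python3 tq.py 1
```

```text
t 12.15 p [0.5736 0.024  0.2074] yaw 0.1629 j6 -0.251 tau6 0.0591 F [0.25 0.55 0.71] T [ 0.1449 -0.095   0.035 ] Tz [0.0218 0.0481]
```

Request:
servo_tool(twist=[[0, 0, -0.09], [0, 0, -0.09], [0, 0, 0]], xyz=[[0.01, -0.01, -0.02], [0, -0.01, -0.02], [0, 0, 0]], fingers=[0, 0, 0])

```text
time: 12.52
tool_pos: [0.5738, 0.0238, 0.2071]
tool_rot: [0.707, 0.006, 0.707, -0.006]
contact_force: [0.1, 1.3, 0.8]
gripper_width: 0.225
```

```bash
python3 tq.py 1
```

```text
t 12.575 p [0.5737 0.0238 0.207 ] yaw -0.0171 j6 -0.071 tau6 0.0586 F [0.5  1.1  1.28] T [ 0.3067 -0.1302  0.0249] Tz [0.0405 0.0094]
```

Request:
servo_tool(twist=[[0, 0, -0.09], [0, 0, -0.09], [0, 0, 0]], xyz=[[0.01, 0.02, -0.02], [0, 0.02, -0.02], [0, 0, 0]], fingers=[0, 0, 0])

```text
time: 12.95
tool_pos: [0.5739, 0.0239, 0.2067]
tool_rot: [0.704, 0.07, 0.704, -0.07]
contact_force: [1.5, -0.3, 2.3]
gripper_width: 0.228
```

```bash
python3 tq.py 1
```

```text
t 13.0 p [0.5739 0.0239 0.2067] yaw -0.1972 j6 0.109 tau6 0.0584 F [ 0.96 -0.2   1.6 ] T [ 0.1132 -0.1171  0.0499] Tz [0.0527 0.0472]
```

Request:
servo_tool(twist=[[0, 0, -0.09], [0, 0, -0.09], [0, 0, 0]], xyz=[[0.02, 0.01, -0.01], [0, 0, -0.01], [0, 0, 0]], fingers=[0, 0, 0])

```text
time: 13.38
tool_pos: [0.574, 0.024, 0.2064]
tool_rot: [0.695, 0.132, 0.694, -0.133]
contact_force: [0.8, -0.3, 0.7]
gripper_width: 0.227
```

```bash
python3 tq.py 1
```

```text
t 13.425 p [0.574  0.024  0.2063] yaw -0.3772 j6 0.29 tau6 0.0588 F [ 0.91 -0.59  1.05] T [-0.0687 -0.144   0.0186] Tz [0.0232 0.0141]
```

Request:
servo_tool(twist=[[0, 0, -0.09], [0, 0, -0.09], [0, 0, 0]], xyz=[[0.02, 0, -0.02], [0, -0.01, -0.02], [0, 0, 0]], fingers=[0, 0, 0])

```text
time: 13.8
tool_pos: [0.5742, 0.0239, 0.206]
tool_rot: [0.68, 0.194, 0.68, -0.195]
contact_force: [0.6, -1.4, 2.2]
gripper_width: 0.232
```

```bash
python3 tq.py 1
```

```text
t 13.85 p [0.5742 0.0239 0.206 ] yaw -0.5572 j6 0.469 tau6 0.0575 F [ 0.32 -0.49  2.05] T [-0.0633 -0.0478  0.0378] Tz [-0.0238  0.0995]
```

Request:
servo_tool(twist=[[0, 0, -0.09], [0, 0, -0.09], [0, 0, 0]], xyz=[[0, -0.01, -0.01], [0, -0.01, -0.01], [0, 0, 0]], fingers=[0, 0, 0])

```text
time: 14.22
tool_pos: [0.5742, 0.0237, 0.2057]
tool_rot: [0.66, 0.255, 0.66, -0.255]
contact_force: [0.3, -0.3, 0.6]
gripper_width: 0.23
```

```bash
python3 tq.py 1
```

```text
t 14.275 p [0.5742 0.0237 0.2056] yaw -0.7372 j6 0.649 tau6 0.0588 F [ 0.93 -0.25  0.86] T [-0.0834 -0.1694  0.0603] Tz [0.0318 0.0889]
```

Request:
servo_tool(twist=[[0, 0, -0.09], [0, 0, -0.09], [0, 0, 0]], xyz=[[0.01, -0.01, -0.02], [0.01, -0.01, -0.02], [0, 0, 0]], fingers=[0, 0, 0])

```text
time: 14.65
tool_pos: [0.5743, 0.0236, 0.2053]
tool_rot: [0.634, 0.313, 0.634, -0.313]
contact_force: [1.0, 0.8, 0.7]
gripper_width: 0.225
```

```bash
python3 tq.py 1
```

```text
t 14.7 p [0.5743 0.0236 0.2053] yaw -0.9172 j6 0.829 tau6 0.0575 F [0.64 0.49 1.4 ] T [-0.0389 -0.0752  0.0409] Tz [0.0422 0.0397]
```

Request:
servo_tool(twist=[[0, 0, -0.09], [0, 0, -0.09], [0, 0, 0]], xyz=[[0.01, 0, -0.02], [0, 0, -0.02], [0, 0, 0]], fingers=[0, 0, 0])

```text
time: 15.08
tool_pos: [0.5744, 0.0235, 0.2049]
tool_rot: [0.603, 0.369, 0.603, -0.369]
contact_force: [0.1, -0.4, 2.2]
gripper_width: 0.227
```

```bash
python3 tq.py 1; cd pics; python3 - <<'E'
import sys; sys.path.insert(0,'..')
import os; os.chdir('..')
from h import *
cv2.imwrite("pics/scene9.png",vision.grab_frame("scene")[:,:,::-1])
crop("scene","pics/scene9.png",175,235,215,255,12,[],"pics/a.png");crop("scene","pics/scene8.png",175,235,215,255,12,[],"pics/b.png")
cv2.imwrite("pics/ab9.png",cv2.resize(np.hstack([cv2.imread("pics/b.png"),cv2.imread("pics/a.png")]),None,fx=.8,fy=.8))
E
```

```text
t 15.125 p [0.5744 0.0236 0.205 ] yaw -1.0971 j6 1.009 tau6 0.0573 F [-0.02 -0.65  2.34] T [-0.1432 -0.0109  0.0637] Tz [0.0645 0.0629]
```

View pics/ab9.png

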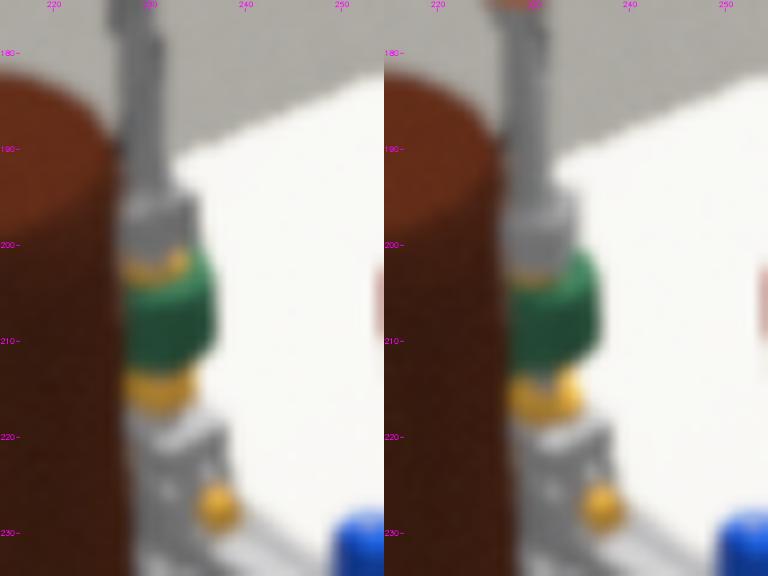

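Request:
servo_tool(twist=[[0, 0, -0.08], [0, 0, -0.08], [0, 0, 0]], xyz=[[0, 0, -0.01], [0, 0, -0.01], [0, 0, 0]], fingers=[0, 0, 0])

```text
time: 15.55
tool_pos: [0.5744, 0.0235, 0.2046]
tool_rot: [0.572, 0.416, 0.572, -0.416]
contact_force: [-0.6, -1.0, 1.3]
gripper_width: 0.226
```

```bash
python3 tq.py 1
```

```text
t 15.6 p [0.5744 0.0235 0.2047] yaw -1.2576 j6 1.169 tau6 0.0575 F [-0.34 -1.51  1.73] T [-0.2571 -0.066   0.0345] Tz [0.0376 0.0315]
```

Request:
servo_tool(twist=[[0, 0, -0.08], [0, 0, -0.08], [0, 0, 0]], xyz=[[0, -0.02, -0.02], [0, -0.02, -0.02], [0, 0, 0]], fingers=[0, 0, 0])

```text
time: 15.98
tool_pos: [0.5744, 0.0233, 0.2043]
tool_rot: [0.537, 0.46, 0.537, -0.46]
contact_force: [0.2, -0.2, 2.9]
gripper_width: 0.226
```

```bash
python3 tq.py 1
```

```text
t 16.025 p [0.5744 0.0233 0.2043] yaw -1.4175 j6 1.329 tau6 0.0552 F [-0.04  0.    2.49] T [-0.1147  0.0154  0.0291] Tz [0.0375 0.0208]
```

Request:
servo_tool(twist=[[0, 0, -0.08], [0, 0, -0.08], [0, 0, 0]], xyz=[[0, -0.01, -0.01], [0, -0.01, -0.01], [0, 0, 0]], fingers=[0, 0, 0])

```text
time: 16.4
tool_pos: [0.5744, 0.0231, 0.204]
tool_rot: [0.498, 0.502, 0.498, -0.502]
contact_force: [-0.7, 0.2, 2.3]
gripper_width: 0.224
```

```bash
python3 tq.py 1
```

```text
t 16.45 p [0.5744 0.0231 0.204 ] yaw -1.5774 j6 1.488 tau6 0.0555 F [-0.18  0.18  2.06] T [-0.1039 -0.0355  0.0469] Tz [0.0413 0.0526]
```

Request:
servo_tool(twist=[[0, 0, -0.08], [0, 0, -0.08], [0, 0, 0]], xyz=[[0, 0, -0.02], [0, 0, -0.01], [0, 0, 0]], fingers=[0, 0, 0])

```text
time: 16.82
tool_pos: [0.5744, 0.023, 0.2038]
tool_rot: [-0.457, -0.54, -0.457, 0.54]
contact_force: [-0.0, -1.4, 2.0]
gripper_width: 0.223
```

```bash
python3 tq.py 1
```

```text
t 16.875 p [0.5744 0.023  0.2038] yaw -1.7374 j6 1.648 tau6 0.0822 F [-0.37 -0.71  2.03] T [-0.1345  0.1096  0.0551] Tz [0.0751 0.0352]
```

Request:
servo_tool(twist=[[0, 0, -0.04], [0, 0, 0]], xyz=[[0, 0, -0.01], [0, 0, 0]], fingers=[0, 0])

```text
time: 17.12
tool_pos: [0.5745, 0.023, 0.2038]
tool_rot: [-0.446, -0.549, -0.446, 0.549]
contact_force: [-0.7, -0.7, 3.8]
gripper_width: 0.226
```

```bash
python3 tq.py 1
```

```text
t 17.175 p [0.5744 0.023  0.2038] yaw -1.7781 j6 1.689 tau6 0.0768 F [-0.83 -0.76  3.17] T [-0.1449  0.1004  0.1021] Tz [0.1136 0.0906]
```

Request:
servo_tool(twist=[[0, 0, -0.03], [0, 0, 0], [0, 0, 0]], xyz=[[0, -0.01, 0.03], [0, 0, 0], [0, 0, 0]], fingers=[0, 0, 0])

```text
time: 17.55
tool_pos: [0.5744, 0.023, 0.2038]
tool_rot: [-0.437, -0.556, -0.437, 0.556]
contact_force: [0.0, 0.8, 1.0]
gripper_width: 0.227
```

```bash
python3 tq.py 1
```

```text
t 17.6 p [0.5744 0.023  0.2038] yaw -1.8097 j6 1.72 tau6 0.0713 F [-0.11  0.29  1.07] T [-0.0685  0.0454  0.0751] Tz [0.0433 0.1069]
```

Request:
servo_tool(twist=[[0, 0, -0.02], [0, 0, -0.02]], xyz=[[0, 0, 0.01], [0, 0, 0]], fingers=[0, 0])

```text
time: 17.85
tool_pos: [0.5743, 0.0229, 0.2037]
tool_rot: [-0.425, -0.565, -0.425, 0.565]
contact_force: [0.9, 0.1, -0.1]
gripper_width: 0.232
```

```bash
python3 tq.py 0; python3 tq.py 4
python3 - <<'E'
from h import *
cv2.imwrite("pics/scene10.png",vision.grab_frame("scene")[:,:,::-1])
crop("scene","pics/scene10.png",175,235,215,255,12,[],"pics/a.png");crop("scene","pics/scene9.png",175,235,215,255,12,[],"pics/b.png")
cv2.imwrite("pics/ab10.png",cv2.resize(np.hstack([cv2.imread("pics/b.png"),cv2.imread("pics/a.png")]),None,fx=.8,fy=.8))
E
```

```text
t 17.85 p [0.5743 0.0229 0.2037] yaw -1.8513 j6 1.762 tau6 -0.049 F [ 0.89  0.13 -0.11] T [-0.0762 -0.0586  0.0768] Tz [0.0768]
t 18.05 p [0.5743 0.023  0.2038] yaw -1.85 j6 1.76 tau6 0.0841 F [ 0.21 -0.5  -0.26] T [-0.108  -0.0535  0.0709] Tz [0.0768 0.0973 0.0249 0.068  0.0877]
```

View pics/ab10.png

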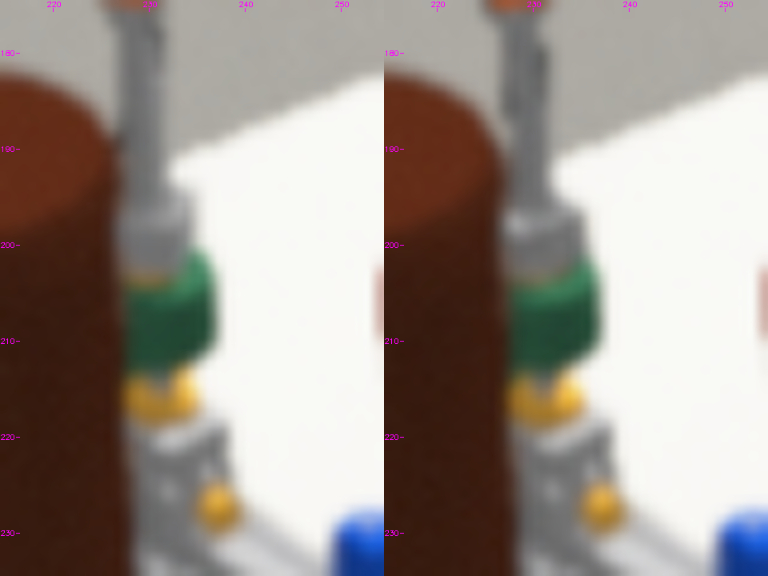

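Request:
servo_tool(twist=[[0, 0, 0.07], [0, 0, 0], [0, 0, 0], [0, 0, 0.18], [0, 0, 0.18], [0, 0, 0.18], [0, 0, 0.18], [0, 0, 0.18]], xyz=[[0, 0, 0], [0, 0, 0.8], [0, 0, 2], [0, 0, 4], [0, 0, 4], [0, 0, 3], [-0.5, 1, 0], [-2, 4, 0]], fingers=[0, 0, 0, 0, 0, 0, 0, 0])

```text
time: 19.1
tool_pos: [0.5499, 0.0723, 0.3445]
tool_rot: [0.641, 0.301, 0.639, -0.3]
contact_force: [-0.2, 0.1, -0.3]
gripper_width: 0.224
```

Request:
servo_tool(twist=[[0, 0, 0.18], [0, 0, 0.18], [0, 0, 0.18], [0, 0, 0.18], [0, 0, 0.18], [0, 0, 0.18], [0, 0, 0.18], [0, 0, 0.18]], xyz=[[-1.9, 4, 0], [-1.9, 4, 0], [-1.9, 4, 0], [-1.4, 2.8, 0], [-0.4, 0.8, -2], [0, 0, -4], [0, 0, -4], [0, 0, -3]], fingers=[0, 0, 0, 0, 0, 0, 0, 0])

```text
time: 20.1
tool_pos: [0.4741, 0.229, 0.212]
tool_rot: [0.679, -0.197, 0.679, 0.197]
contact_force: [0.3, 0.2, -1.1]
gripper_width: 0.228
```

```bash
python3 st.py
```

```text
t 20.1 p [0.4741 0.229  0.212 ] yaw 0.5654 down [-0.  0. -1.] j [ 0.309 -0.172  1.861  0.     1.453 -0.257] F [ 0.3   0.23 -1.14] T [0.0163 0.0236 0.0473] w 0.228
```

Request:
servo_tool(twist=[[0, 0, 0.174], [0, 0, 0.174], [0, 0, 0.174], [0, 0, 0.173], [0, 0, 0]], xyz=[[-0.1, 0.2, -2], [-0.1, 0.13, -2], [0, 0, -2], [0, 0, -0.5], [0, 0, 0]], fingers=[0, 0, 0, 0, 0])

```text
time: 20.72
tool_pos: [0.4727, 0.2324, 0.1481]
tool_rot: [0.573, -0.414, 0.573, 0.414]
contact_force: [0.4, -0.4, 0.1]
gripper_width: 0.227
```

```bash
python3 - <<'E'
from look import *
look("11",None,(200,300,150,250),7,6)
crop("top","pics/top11.png",150,240,235,295,8,[],"pics/t_11.png")
E
```

```text
t 20.825 p [0.4731 0.2325 0.1486] yaw 1.252 down [ 0.002  0.001 -1.   ] j [ 0.316 -0.118  1.921  0.     1.337 -0.937] F [-0.14 -0.83 -0.57] T [ 0.0535 -0.0166  0.0012] w 0.229
```

View pics/s_11.png

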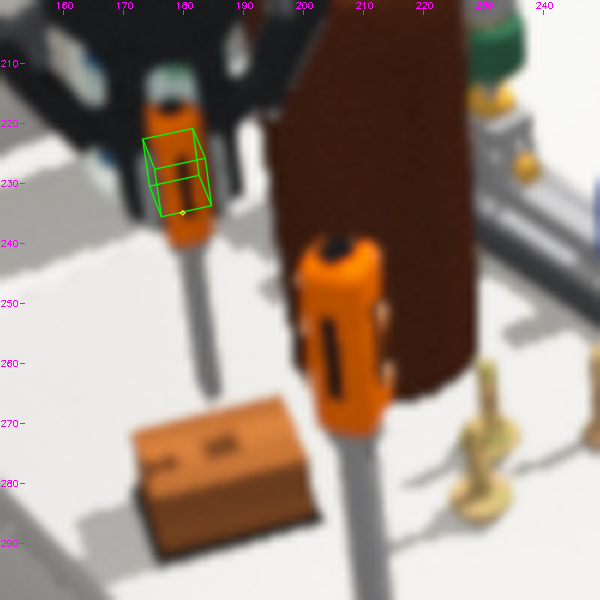

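View pics/t_11.png

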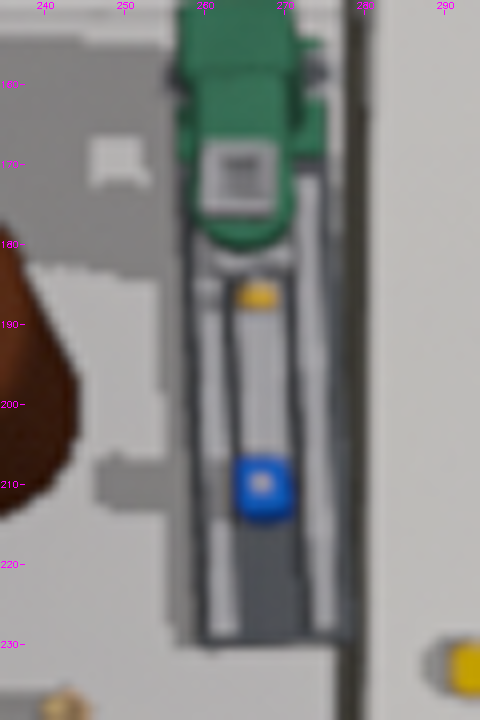

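Request:
servo_tool(twist=[[0, 0, 0.008], [0, 0, 0], [0, 0, 0], [0, 0, 0], [0, 0, 0], [0, 0, 0]], xyz=[[-0.08, -0.02, -1.2], [0, 0, -0.8], [0, 0, -0.4], [0, 0, -0.4], [0, 0, -0.4], [0, 0, 0]], fingers=[0, 0, 0, 0, 0, 0])

```text
time: 21.58
tool_pos: [0.4715, 0.232, 0.1147]
tool_rot: [0.571, -0.417, 0.571, 0.417]
contact_force: [-0.3, 0.0, -0.3]
gripper_width: 0.226
```

```bash
python3 st.py
```

```text
t 21.575 p [0.4715 0.232  0.1147] yaw 1.2629 down [-0.001 -0.    -1.   ] j [ 0.316 -0.083  1.949 -0.     1.277 -0.947] F [-0.34  0.03 -0.35] T [-0.0222  0.02    0.032 ] w 0.226
```

Request:
servo_tool(twist=[[0, 0, 0], [0, 0, 0], [0, 0, 0], [0, 0, 0], [0, 0, 0]], xyz=[[0.03, 0.01, -0.5], [0, 0, -0.5], [0, 0, -0.4], [0, 0, -0.3], [0, 0, 0]], fingers=[0, 0, 0, 0, 0])

```text
time: 22.2
tool_pos: [0.4717, 0.2321, 0.0977]
tool_rot: [0.57, -0.417, 0.571, 0.418]
contact_force: [0.8, 0.5, -1.0]
gripper_width: 0.227
```

```bash
python3 - <<'E'
from look import *
look("12",None,(200,300,150,250),7,6)
E
```

```text
t 22.3 p [0.472  0.2322 0.0981] yaw 1.263 down [ 0.  0. -1.] j [ 0.316 -0.062  1.959  0.     1.245 -0.947] F [-0.22 -0.54 -0.56] T [-0.0346 -0.0016  0.0186] w 0.227
```

View pics/s_12.png

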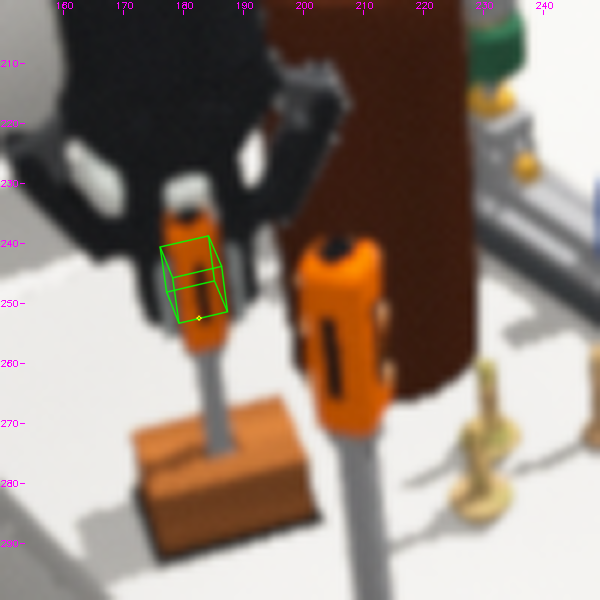

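Request:
servo_tool(twist=[[0, 0, 0], [0, 0, 0], [0, 0, 0], [0, 0, 0], [0, 0, 0], [0, 0, 0], [0, 0, 0], [0, 0, 0]], xyz=[[0, 0, -0.15], [0, 0, 0], [0, 0, 0], [0, 0, 0], [0, 0, 1], [0, 0, 3], [0, 0, 4], [0, 0, 3]], fingers=[0, 0.5, 0.5, 0.5, 0.5, 0.5, 0.5, 0.5])

```text
time: 23.3
tool_pos: [0.4725, 0.2323, 0.2094]
tool_rot: [0.572, -0.418, 0.57, 0.417]
contact_force: [0.6, -0.6, -0.2]
gripper_width: 0.498
```

```bash
python3 - <<'E'
from look import *
look("13",None,(200,300,150,250),7,6)
E
```

```text
t 23.4 p [0.4745 0.233  0.2122] yaw 1.2631 down [ 0.009  0.003 -1.   ] j [ 0.316 -0.174  1.862 -0.     1.444 -0.947] F [1.09 0.03 0.39] T [0.0032 0.029  0.0597] w 0.497
```

View pics/s_13.png

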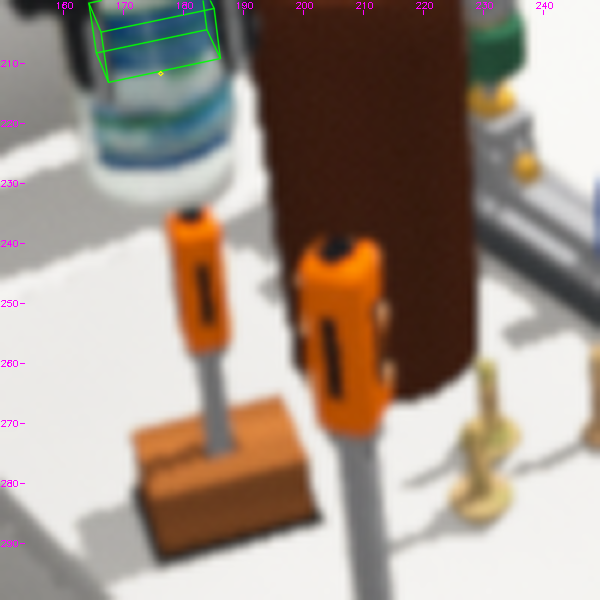

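```bash
python3 - <<'E'
from h import *
f=lambda x,y:(235+x/8-.5,150+y/8-.5)
for a,b,z in (((190,170),(205,640),.02),((290,280),(305,640),.02),((232,290),(238,455),.026),((291,290),(296,455),.026)):
    P=atz("top",f(*a),z)-atz("top",f(*b),z); print(np.arctan2(P[1],P[0]))
print(atz("top",(305,185),.1))
im=cv2.imread("pics/top11.png").astype(float)
# automatic: dark edge location of left base side and right rail edge by row gradient
g=cv2.cvtColor(im.astype(np.uint8),cv2.COLOR_BGR2GRAY).astype(float)
for c0,c1 in ((254,262),(270,277)):
    pts=[]
    for r in range(190,226):
        w=g[r,c0:c1]; d=-np.diff(w); d=np.clip(d,0,None)
        if d.max()>10: pts.append((( (np.arange(len(d))+.5)*d**2).sum()/(d**2).sum()+c0,r))
    W=np.array([atz("top",p,.02) for p in pts]); k=np.polyfit(W[:,0],W[:,1],1); print(len(pts),np.arctan(k[0]),np.std(W[:,1]-np.polyval(k,W[:,0])))
E
```

```text
0.048820946132107974
0.0547643920574708
0.051756734642909155
0.04355118411594497
[ 0.54479948 -0.08094453  0.1       ]
36 0.04809945792676121 0.001532584494425589
36 0.09726597307472536 0.0017003243271775375
```

Request:
servo_tool(twist=[[0, 0, 0.06], [0, 0, 0.06], [0, 0, 0.06], [0, 0, 0.06], [0, 0, 0.06], [0, 0, 0.05], [0, 0, 0], [0, 0, 0]], xyz=[[0, -1, 3], [0, -3.4, 2], [0, -4.5, 0], [0.2, -4.5, 0], [0.2, -4.5, 0], [0.2, -3.5, -1], [0, 0, -4], [0, 0, -4]], fingers=[0.5, 0.5, 0.5, 0.5, 0.5, 0.5, 0.5, 0.5])

```text
time: 24.4
tool_pos: [0.4778, 0.0175, 0.1653]
tool_rot: [-0.49, 0.51, -0.49, -0.51]
contact_force: [-0.3, 0.5, 1.2]
gripper_width: 0.501
```

Request:
servo_tool(twist=[[0, 0, 0], [0, 0, 0], [0, 0, 0]], xyz=[[0.3, 0.1, -4], [0, 0, -3], [0, 0, 0]], fingers=[0.5, 0.5, 0.5])

```text
time: 24.78
tool_pos: [0.4781, 0.0193, 0.0932]
tool_rot: [0.488, -0.508, 0.491, 0.512]
contact_force: [-3.0, -2.6, -2.4]
gripper_width: 0.5
```

```bash
python3 - <<'E'
from look import *
v,e=box(-.01,.01,-.009,.009,.026,.064)
look("14",(150,250,220,320),(170,270,200,300),6,6,[(pz((.482,.0186),.05,v),e,(0,255,255))])
E
```

```text
t 24.875 p [0.4798 0.0185 0.096 ] yaw 1.6137 down [-0.003 -0.002 -1.   ] j [-1.150e-01 -1.740e-01  2.064e+00 -2.000e-03  1.254e+00 -1.728e+00] F [-4.96 -5.23 -3.17] T [-0.583   0.3562  0.2391] w 0.501
```

View pics/s_14.png

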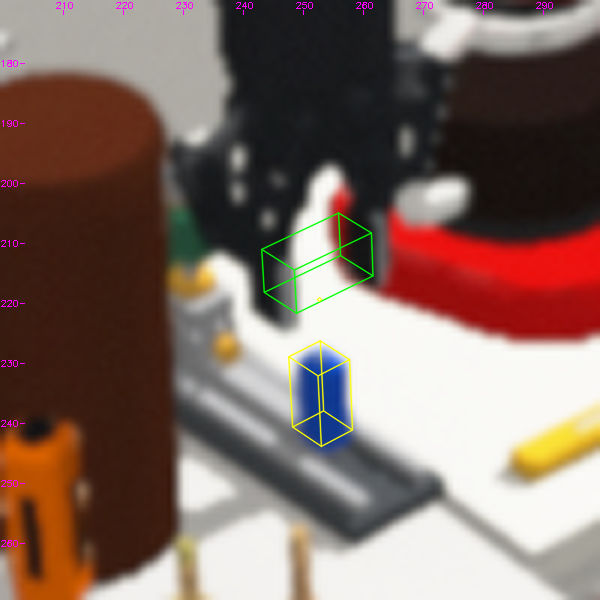

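View pics/t_14.png

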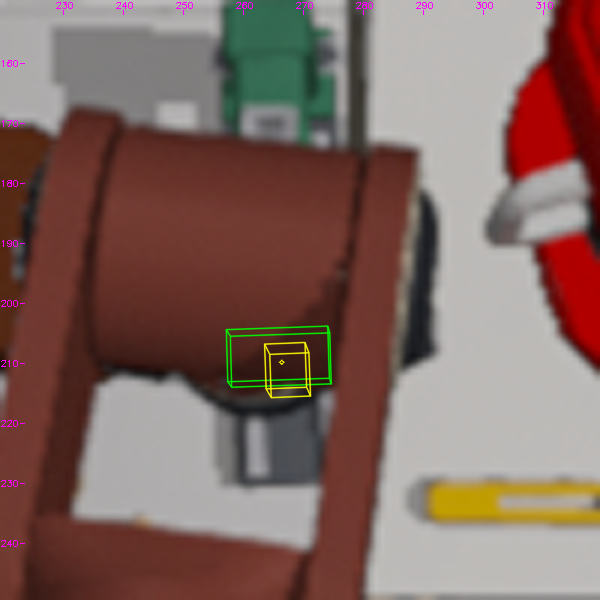

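View pics/scene14.png

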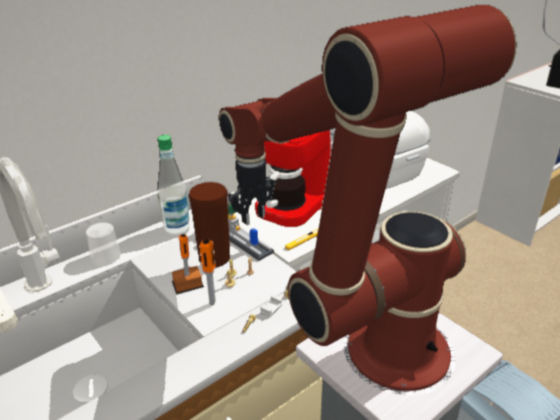

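```bash
python3 - <<'E'
from h import *
print(atz("top",(266.5,180.7),.1), atz("top",(266.5,180.7),.08))
for z in (.1,.15,.2,.25,.3,.35): print(z,proj("scene",[.4798,.0185,z]).round(1))
im=cv2.imread("pics/scene14.png"); 
cv2.imwrite("pics/s14big.png",cv2.resize(im[60:240,170:350],None,fx=3.3,fy=3.3,interpolation=cv2.INTER_CUBIC))
E
```

```text
[0.55542005 0.01909101 0.1       ] [0.55918511 0.02025076 0.08      ]
0.1 [[252.6 218. ]]
0.15 [[251.8 201.6]]
0.2 [[251.  184.6]]
0.25 [[250.2 166.8]]
0.3 [[249.3 148.3]]
0.35 [[248.4 129. ]]
```

View pics/s14big.png

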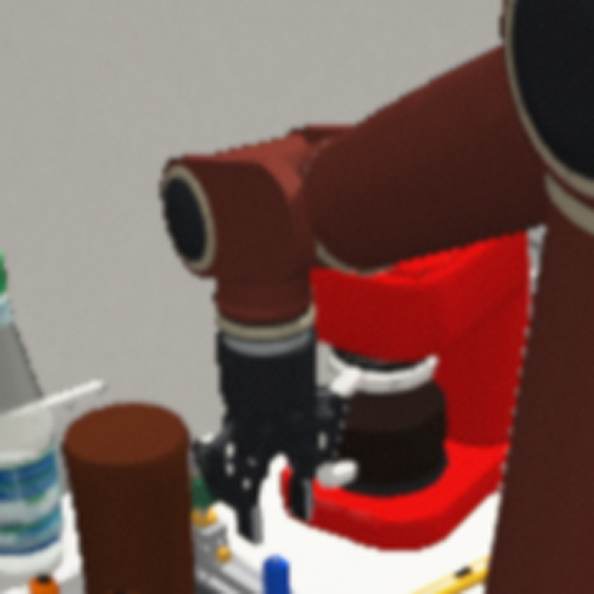

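Request:
servo_tool(twist=[[0, 0, 0], [0, 0, 0], [0, 0, -0.175], [0, 0, -0.175], [0, 0, -0.175], [0, 0, -0.175], [0, 0, -0.175], [0, 0, -0.175]], xyz=[[-0.5, -0.5, 2], [0, 0, 4], [0, 0, 2], [0, 0, 0], [0, 0, 0], [0, 0, 0], [0, 0, 0], [0, 0, 0]], fingers=[0.5, 0.5, 0.5, 0.5, 0.5, 0.5, 0.5, 0.5])

```text
time: 25.88
tool_pos: [0.4771, 0.0143, 0.179]
tool_rot: [0.681, -0.195, 0.678, 0.194]
contact_force: [0.2, 0.1, -0.4]
gripper_width: 0.499
```

Request:
servo_tool(twist=[[0, 0, -0.175], [0, 0, -0.175], [0, 0, -0.165], [0, 0, 0]], xyz=[[0, 0, 0], [0.3, 0.2, 0], [0.3, 0.2, -3], [0, 0, 0]], fingers=[0.5, 0.5, 0.5, 0.5])

```text
time: 26.38
tool_pos: [0.4813, 0.0185, 0.1461]
tool_rot: [0.706, -0.018, 0.708, 0.018]
contact_force: [-0.6, 0.2, 0.3]
gripper_width: 0.499
```

```bash
python3 st.py
```

```text
t 26.375 p [0.4813 0.0185 0.1461] yaw 0.0502 down [-0.002  0.001 -1.   ] j [-0.116 -0.231  2.023  0.     1.351 -0.167] F [-0.62  0.2   0.31] T [0.0436 0.028  0.0107] w 0.499
```

Forces are back to zero. Lowering in jaw-along-channel orientation, with a check midway.

Request:
servo_tool(twist=[[0, 0, 0], [0, 0, 0], [0, 0, 0]], xyz=[[0, 0, -3], [0, 0, -3], [0, 0, 0]], fingers=[0.5, 0.5, 0.5])

```text
time: 26.75
tool_pos: [0.4809, 0.0183, 0.086]
tool_rot: [0.706, -0.018, 0.708, 0.018]
contact_force: [-1.7, -0.6, 1.2]
gripper_width: 0.497
```

```bash
python3 - <<'E'
from look import *
v,e=box(-.01,.01,-.009,.009,.026,.064)
look("15",None,(170,270,200,300),6,6,[(pz((.482,.0186),.05,v),e,(0,255,255))])
E
```

```text
t 26.85 p [0.4831 0.018  0.0886] yaw 0.0493 down [ 0.002 -0.    -1.   ] j [-0.117 -0.159  2.065  0.     1.233 -0.166] F [-0.96 -0.21 -0.16] T [-0.0147 -0.0303 -0.0004] w 0.501
```

View pics/s_15.png

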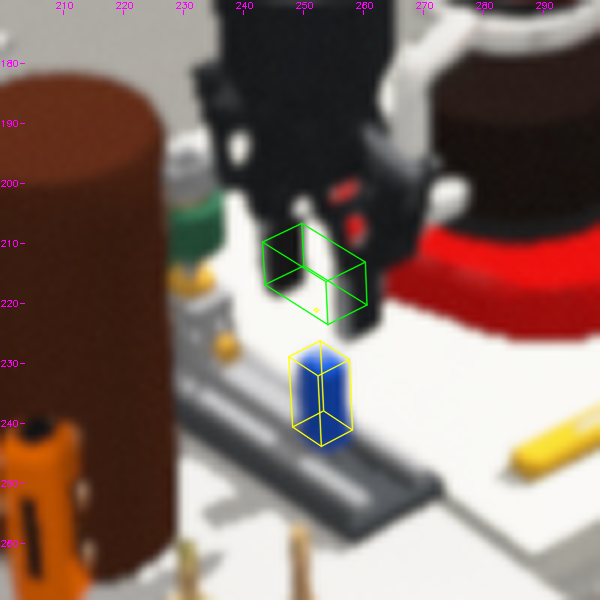

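Request:
servo_tool(twist=[[0, 0, 0], [0, 0, 0], [0, 0, 0], [0, 0, 0]], xyz=[[-0.05, 0.05, -2], [0, 0, -2], [0, 0, -1.2], [0, 0, 0]], fingers=[0.5, 0.5, 0.5, 0.5])

```text
time: 27.35
tool_pos: [0.4817, 0.0186, 0.035]
tool_rot: [0.707, -0.017, 0.707, 0.017]
contact_force: [-0.7, -0.9, 0.2]
gripper_width: 0.502
```

```bash
python3 - <<'E'
from look import *
look("16",None,(190,270,210,290),6,7)
E
```

```text
t 27.45 p [0.4824 0.0185 0.0358] yaw 0.0482 down [ 0.002 -0.    -1.   ] j [-0.116 -0.079  2.092  0.     1.126 -0.164] F [-0.76  0.21  0.7 ] T [-0.0146 -0.0449  0.0258] w 0.5
```

View pics/s_16.png

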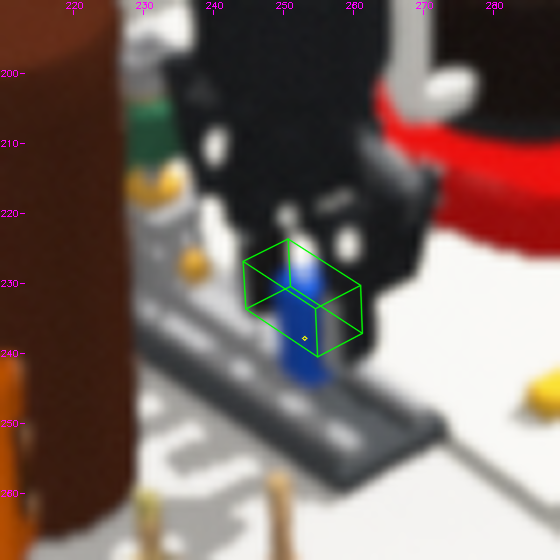

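Request:
servo_tool(twist=[[0, 0, 0], [0, 0, 0], [0, 0, 0], [0, 0, 0]], xyz=[[0, 0, 0], [0, 0, 0], [0, 0, 0], [0, 0, 0]], fingers=[0, 0, 0, 0])

```text
time: 27.95
tool_pos: [0.4827, 0.0186, 0.0358]
tool_rot: [0.708, -0.017, 0.706, 0.017]
contact_force: [1.0, 2.0, 5.8]
gripper_width: 0.221
```

```bash
python3 st.py
```

```text
t 27.95 p [0.4827 0.0186 0.0358] yaw 0.0483 down [ 0.003 -0.    -1.   ] j [-0.116 -0.079  2.092  0.     1.125 -0.164] F [1.01 1.96 5.8 ] T [ 0.1686 -0.1259  0.1587] w 0.221
```

Request:
servo_tool(twist=[[0, 0, 0], [0, 0, 0], [0, 0, 0], [0, 0, 0]], xyz=[[-0.1, -0.005, 0.03], [-0.3, -0.015, 0], [-0.4, -0.02, 0], [-0.4, -0.02, 0]], fingers=[0, 0, 0, 0])

```text
time: 28.45
tool_pos: [0.4718, 0.0178, 0.0359]
tool_rot: [0.709, -0.017, 0.705, 0.017]
contact_force: [9.6, 0.6, -0.3]
gripper_width: 0.224
```

```bash
python3 st.py
```

```text
t 28.45 p [0.4718 0.0178 0.0359] yaw 0.0474 down [ 0.006 -0.    -1.   ] j [-1.200e-01 -1.090e-01  2.120e+00  1.000e-03  1.124e+00 -1.680e-01] F [ 9.61  0.56 -0.31] T [ 0.0428 -0.9719  0.0045] w 0.224
```

Request:
servo_tool(twist=[[0, 0, 0], [0, 0, 0], [0, 0, 0], [0, 0, 0]], xyz=[[-0.4, -0.02, 0], [-0.4, -0.02, 0], [-0.4, -0.02, 0], [-0.4, -0.02, 0]], fingers=[0, 0, 0, 0])

```text
time: 28.95
tool_pos: [0.4555, 0.017, 0.0359]
tool_rot: [0.709, -0.017, 0.705, 0.017]
contact_force: [7.2, 0.4, 0.4]
gripper_width: 0.221
```

```bash
python3 st.py
```

```text
t 28.95 p [0.4555 0.017  0.0359] yaw 0.0474 down [ 0.006 -0.    -1.   ] j [-0.126 -0.151  2.158  0.     1.13  -0.174] F [7.2  0.43 0.44] T [ 0.1007 -0.8213 -0.0266] w 0.221
```

Request:
servo_tool(twist=[[0, 0, 0], [0, 0, 0], [0, 0, 0], [0, 0, 0]], xyz=[[-0.4, -0.02, 0], [-0.4, -0.02, 0], [-0.35, -0.015, 0], [0, 0, 0]], fingers=[0, 0, 0, 0])

```text
time: 29.45
tool_pos: [0.4428, 0.0165, 0.0358]
tool_rot: [0.708, -0.017, 0.706, 0.017]
contact_force: [4.5, -1.7, 6.4]
gripper_width: 0.223
```

```bash
python3 - <<'E'
from look import *
look("17",None,(190,270,210,290),6,7)
E
```

```text
t 29.55 p [0.4428 0.0165 0.0358] yaw 0.0479 down [ 0.002 -0.    -1.   ] j [-0.131 -0.183  2.186 -0.     1.137 -0.179] F [4.71 0.58 5.92] T [-0.0314 -0.5983 -0.0057] w 0.224
```

View pics/s_17.png

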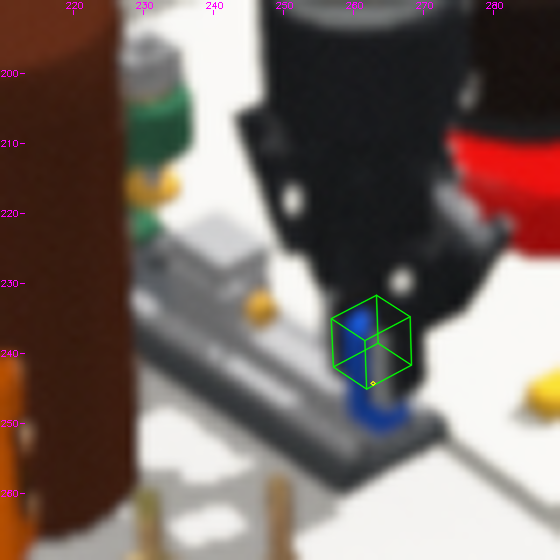

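Request:
servo_tool(twist=[[0, 0, 0], [0, 0, 0], [0, 0, 0], [0, 0, 0], [0, 0, 0], [0, 0, 0], [0, 0, 0], [0, 0, 0]], xyz=[[0.05, 0, 0.02], [0, 0, 0], [0, 0, 0], [0, 0, 0], [0, 0, 1], [0, 0, 3], [0, 0, 5], [0, 0, 5]], fingers=[0, 0.5, 0.5, 0.5, 0.5, 0.5, 0.5, 0.5])

```text
time: 30.55
tool_pos: [0.442, 0.0167, 0.1769]
tool_rot: [0.707, -0.017, 0.707, 0.017]
contact_force: [-0.2, 0.0, -0.2]
gripper_width: 0.498
```

Request:
servo_tool(twist=[[0, 0, 0], [0, 0, 0], [0, 0, 0], [0, 0, 0], [0, 0, 0]], xyz=[[0, -3, 5], [-1, -5, 3], [-1, -5, 0], [-1, -5, 0], [0, 0, 0]], fingers=[0.5, 0.5, 0.5, 0.5, 0.5])

```text
time: 31.18
tool_pos: [0.4116, -0.1658, 0.2558]
tool_rot: [0.707, -0.015, 0.707, 0.015]
contact_force: [-0.1, 0.1, 0.4]
gripper_width: 0.499
```

```bash
python3 - <<'E'
from look import *
look("18",(150,250,170,290),(180,300,160,280),6,5)
E
```

```text
t 31.275 p [ 0.4123 -0.1633  0.2554] yaw 0.0467 down [ 0.  0. -1.] j [-0.546 -0.418  1.984  0.     1.576 -0.592] F [ 0.08 -0.04  0.29] T [ 0.0069  0.0128 -0.086 ] w 0.501
```

View pics/s_18.png

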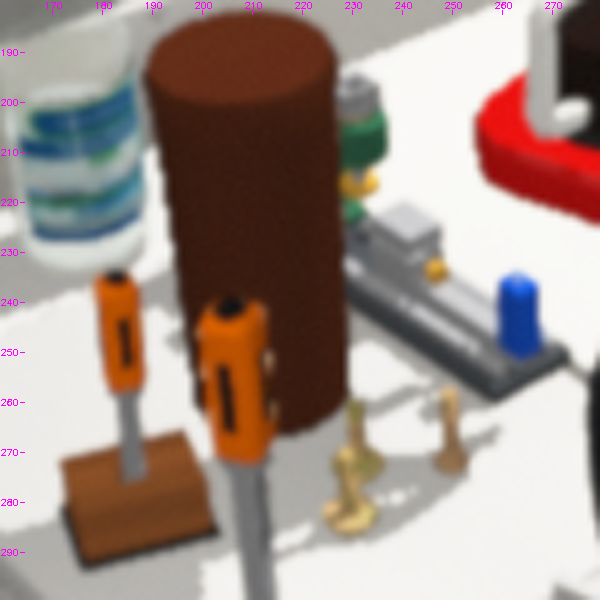

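View pics/t_18.png

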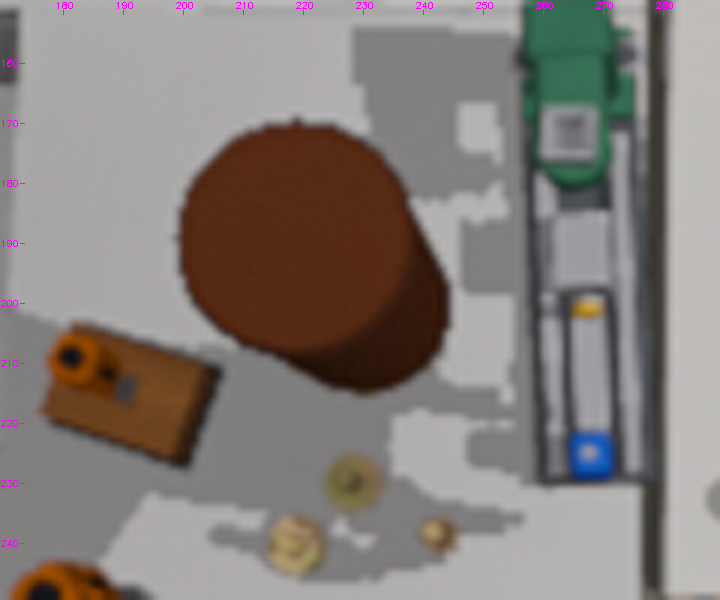

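```bash
python3 -c "
from plant import job,manip
print(job.job_done()); print(manip.state()['time'])"
```

```text
the job is handed in; nothing more can be done
None
the job is handed in; nothing more can be done
```

I set the stop with the key, stood the key back in its holder hole, drew the block about 40 mm straight out along the channel, and handed the job in at about 31 s.

**Stop setting:** I turned the key about 193° clockwise in all. The last joint's torque held at 0.055–0.060 N m until the foot touched, then rose to about 0.084 N m. I stopped an estimated 6–16° past touch, which works out to about 5.6–9.2 N on the block. That is inferred from torque and angle, not measured directly. The torque reading was noisy and dipped to 0.071–0.077 N m partway before the final value.

**Drawing the block:** The pull took about 7–10 N, which fits a light drag. A 4.7 N reading remained at rest at the end, before I released the handle.

**Last pictures:**
- The key stands in its hole.
- The block stands in the channel, its handle close to the open end but still on the base. Its measuring end is about 12 mm clear of the foot.
- The bolts and the larger key are where they were, and the robot is touching nothing.

**What went wrong:** On the first approach to the blue handle the gripper touched something, probably the pitcher, with about 8 N at the wrist. I backed off and gripped the handle with the jaws along the channel instead.

**Camera disagreement:** The two cameras disagreed by a few millimetres when I lined the key up over the socket, so I finished the insertion by feel.

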